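# Rack the taper holders and close the keeper

### The arm

A 6-joint arm with a two-finger parallel gripper is mounted at the origin on the work surface. World frame = base frame: x ahead of the robot, y to its left, z up, the work surface at z = 0. Lengths are in mm, angles in rad, forces in N, time in s.
With the tool pointing down it reaches from about 425 to 1125 mm from the base axis. Payload 14.9 kg.
Tool frame: the origin (TCP) lies on the mounting face of the last link; the fingertips stand 191 mm ahead of it and the grasp point (between the pads) lies 172 mm ahead of it (r.nose_length is the distance from the TCP to the fingertips, in mm); x points along the fingers, z is the direction in which the jaws open and shut, and the axes are right-handed (so a half turn about x gives the same grasp; the last joint's range is limited). The gripper opens to 91 mm and grips with 3 to 60 N. Pads are 32 mm wide; open, the fingers measure 118 mm over their backs; the gripper's body (76 mm by 178 mm) begins 60 mm behind the grasp point.
Start: joints at [1.132, 0.379, 1.734, -0, 1.028, -0.033], TCP at [276.337, 643.162, 404.732] pointing down, gripper open.
Joint ranges: [-2.77, 2.77], [-0.74, 2.19], [0, 2.66], [-1.06, 4.2], [0.31, 2.87], [-3.08, 3.08]. Speed limits (rad/s): [1.89, 1.89, 2.39, 3.14, 3.14, 3.14].

### API

Orientations are given as a 3x3 rotation matrix whose columns are the frame's x, y, z axes.
In Python, from cell import r gives the robot as it stands.
- The arm moves only by the tool carry_out, never from a script. Its argument "increments" is a list of rows, each an object of numbers: "x", "y", "z": the shift along the tool's x, y, z in mm; "rx", "ry", "rz": the turn, a rotation vector about the tool's x, y, z in rad; "jaw": the opening, from 0 (shut) to 1 (fully open). A call has 1 to 10 rows; each row shifts and turns the pose as measured when the row begins, along the tool's axes as they then stand; what a row does not reach is not made up. A row lasts 1/10 s, in which the tool goes at most 50 mm and 8.59 degrees, less where a joint would pass 70% of its speed; a pose out of reach is approached as far as the arm can. A call with a gripper value outside its range is refused whole. The fingers move at their own pace and stop on an object; "squeeze" is the grip in N (left out, the last holds). Time passes only in rows, so rows that do not move let the fingers close. It gives the time, the measured TCP pose, the force and the opening at its end, in the units of the state.
- r.get_state(): the state, without advancing time (a new reading comes with each control period).
- r.snapshot(name): name is "side" or "top"; returns a dict with "img" (384x512x3 uint8, red, green, blue), "camera_matrix" (3x3 intrinsics, pixels), "rvec" (rotation vector, rad) and "tvec" (3), from world to camera coordinates, as OpenCV has them. Camera axes: x right, y down, z forward; pixel columns grow to the right and rows downward; lengths in mm; the calibration is good to about 2 mm. A picture is of the moment at which its call begins. There is no depth.
- r.sign_off(): hands the job in, once; it reports no verdict.
The state is a dict: "t": time; "q": joint angles; "qd": joint speeds; "effort": joint torques, N m; "eef_pos": TCP position; "ee_rot": TCP orientation; "force": force on the tool from outside, world axes, zero at the start; "moment": the same for the moment, N m; "gripper_width": finger opening in mm.
Only numpy, scipy, OpenCV 4.12 (cv2) and the standard library are available. Lean on these libraries where they do the work, as an engineer would, in place of code of your own. Each camera call takes 0.05 s, during which the arm holds its last target. There are 200 camera calls.

### The job

Swing the keeper bar of the wooden rack up and back out of the way, then stand every taper-shank tool holder that lies on the bench in a socket of its own (any free one), taper down, upright and fully home. When all are in, swing the keeper bar down over their nuts until it rests right down in its catch, and leave the jar, the turned blank and the brush where they are.

Things in the scene. Friction and masses are not known exactly. Their poses are not given: they have to be found in the camera images.
- holder1: Tool holder, 92 mm long, 0.28 kg: steel taper (14 mm diameter at its tip, 38 mm after 36 mm), dark hexagonal nut (54 mm across flats, 8 mm thick), round blue body (24 mm diameter, the place to grip), pointed brass nose. Origin on the axis at the nut's taper side, own z towards the nose: tip at z = -36 mm, nut 0 to 8, body 8 to 42, nose to 56. Holders are all alike, roll is free.
- holder2: Like holder1. Three or four holders are present at a start, the others absent. Lying on the bench a holder rests on a flat of its nut and the rim of its taper's tip, origin 24 mm above the bench, its axis climbing 29 degrees towards the nose.
- holder3: Like holder1; may be absent.
- holder4: Like holder1; may be absent.
- rack: Wooden rack fixed on the bench, 150 mm (x) by 360 mm (y). Origin on the bench under the middle of the row of sockets; own y along the row (sockets at y = +112.5, +37.5, -37.5, -112.5 mm), own x away from the robot. Top plank 58 mm high. Keeper's hinge posts, 94 mm high, at x = +75, y = +-163 mm; forked catches, 87 mm high, at x = +20, y = +-163 mm.
- socket1 (a point): Tapered steel socket at the rack's +y end: mouth 33 mm wide, 59 mm above the bench, narrowing downwards to match the holder's taper. The point is on its vertical axis 66 mm above the bench, where a holder's origin lies when fully home (nut's underside 7 mm clear of the mouth, nut's top at 74 mm, nose at 122 mm). Any holder fits any socket.
- socket2 (a point): The same point of tapered socket 2, the next along the row towards the rack's -y end.
- socket3 (a point): The same point of tapered socket 3, the next along the row towards the rack's -y end.
- socket4 (a point): The same point of tapered socket 4, the next along the row towards the rack's -y end.
- keeper (a joint): Swing of the keeper bar, rad: 0 = down in its catch (8 mm bar along the row, 83 mm above the bench, 20 mm beyond the sockets' axes, 5 mm above the far rims of seated nuts), growing as it swings up and away from the robot to 2.0 at its stop; over 1.0 it is clear of the sockets. Stiff hinge, about 3 N at the bar; it stays where it is left.
- handle (a point): Middle of the red round handle (13 mm diameter, 42 mm long, along the rack's y) on the keeper bar's end, beyond the rack's -y end. It moves with the bar on a circle of 55 mm radius about point hinge. Free all round; it can be gripped from above and turns between the fingers.
- hinge (a point): Point on the keeper bar's hinge axis (parallel to the rack's y), level with the handle's middle: 75 mm beyond the row of sockets in the rack's x, 83 mm above the bench.
- oil_jar: Bystander: amber glass jar with a steel lid, 72 mm diameter, 95 mm high, standing; origin at the centre of its underside. Leave alone.
- blank: Bystander: turned light-wood blank standing on end, 64 mm diameter, 110 mm high; origin at the centre of its underside. Leave alone.
- dust_brush: Bystander: wooden-handled bench brush lying flat, about 200 mm long, handle towards the robot; origin under its middle. Leave alone.
Mind the look-alikes: they are no part of the job. What is shaped like the holder4 but green is not meant.

How it is judged (in metres and radians):
On the way, in this order (a step that is already met when the one before it is completed fails the run):
1. the keeper bar is swung up clear of the sockets (value of joint keeper above 1 rad), for 0.2 s.
2. every holder stands fully home in a socket ((distance between holder1 and socket1 below 0.005 m or distance between holder1 and socket2 below 0.005 m or distance between holder1 and socket3 below 0.005 m or distance between holder1 and socket4 below 0.005 m) and angle between each of holder1, holder2, holder3, holder4's own z axis and vertical below 0.06 rad and (distance between holder2 and socket1 below 0.005 m or distance between holder2 and socket2 below 0.005 m or distance between holder2 and socket3 below 0.005 m or distance between holder2 and socket4 below 0.005 m) and (distance between holder3 and socket1 below 0.005 m or distance between holder3 and socket2 below 0.005 m or distance between holder3 and socket3 below 0.005 m or distance between holder3 and socket4 below 0.005 m) and (distance between holder4 and socket1 below 0.005 m or distance between holder4 and socket2 below 0.005 m or distance between holder4 and socket3 below 0.005 m or distance between holder4 and socket4 below 0.005 m)), for 0.3 s.
At the end, for the whole second after the job is handed in: Every holder present stands in a socket: its origin within 5 mm of a socket point, leaning less than 0.06 rad, at rest; the keeper bar is closed (joint below 0.06 rad); nothing is held (all of step 2 and value of joint keeper below 0.06 rad and linear speed of each of holder1, holder2, holder3, holder4 below 0.02 m/s); the robot touches nothing.
It fails at once if the jar is knocked over or pushed away (distance of oil_jar from where it was at the start of the episode above 0.05 m).
It fails at once if the turned blank is knocked over or pushed away (distance of blank from where it was at the start of the episode above 0.05 m).
It fails at once if the brush is knocked over or pushed away (distance of dust_brush from where it was at the start of the episode above 0.05 m).
Of holder1, holder2, holder3, holder4 only 3 to 4 are there at a start; the rules pass over those that are not, and their reading is None.
At some moment in a run one of holder1, holder2, holder3, holder4 may be knocked a few centimetres aside while the robot is not near it.
Once in a run the grip may slacken for a moment while it holds something.
It also fails if it takes over 208 s, if anything falls off the work surface, if the arm or the gripper's body presses on something with over 40 N, if the wrist force passes 120 N, or if a joint passes its speed limit or range.

## Working session

There is one attempt and no reset: what is moved stays moved. The work goes in short steps, Python scripts to look and compute and a tool call to move; the robot and the scene stay as the last step left them, time stands still between calls to the robot, and variables do not carry over. Pictures are saved under pics/ and viewed, about 12 in all and at most 16, crops included, and the job is handed in when it is done.

Besides the shell and the picture viewer there is one more tool, called after ">>>" as name([rows], argument=value, ...), one row to a line, values as JSON. carry_out: Moves the arm, as the interface text tells. Its arguments: {"type":"object","properties":{"increments":{"type":"array","items":{"type":"object","properties":{"x":{"type":"number"},"y":{"type":"number"},"z":{"type":"number"},"rx":{"type":"number"},"ry":{"type":"number"},"rz":{"type":"number"},"jaw":{"type":"number"}}}},"squeeze":{"type":"number"}},"required":["increments"]}

```bash
ls; mkdir -p pics; python3 - <<'E'
from cell import r
import cv2,numpy as np
s=r.get_state();print({k:np.round(v,3).tolist() for k,v in s.items()})
for n in("side","top"):
    d=r.snapshot(n);cv2.imwrite(f"pics/{n}0.png",d["img"][:,:,::-1]);print(n,d["camera_matrix"],d["rvec"],d["tvec"])
a=cv2.imread("pics/side0.png");b=cv2.imread("pics/top0.png")
E
```

```text
pics
{'t': 0.0, 'q': [1.132, 0.379, 1.735, -0.0, 1.028, -0.033], 'qd': [-0.001, -0.001, -0.001, 0.0, -0.0, -0.002], 'effort': [0.002, -76.37, -43.439, 0.065, 0.042, -0.0], 'eef_pos': [276.259, 642.982, 404.093], 'ee_rot': [[-0.0, -0.919, 0.395], [-0.001, 0.395, 0.919], [-1.0, 0.0, -0.001]], 'force': [-0.297, 0.115, 0.728], 'moment': [0.003, -0.015, -0.018], 'gripper_width': 91.191}
side [[368.31824527   0.         257.58991886]
 [  0.         368.31824527 188.71420635]
 [  0.           0.           1.        ]] [ 2.00085452 -0.60732231  0.32242432] [-457.51997686  232.80627834 1048.74114825]
top [[374.13744091   0.         249.8059992 ]
 [  0.         374.13744091 194.01951664]
 [  0.           0.           1.        ]] [ 2.1903493  -2.20164588  0.08794328] [  -6.52620186  543.24046566 1170.24457018]
```

View pics/top0.png

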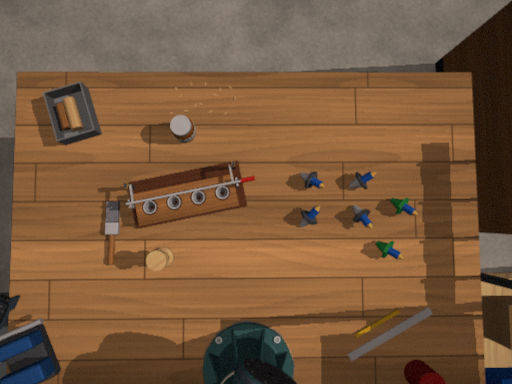

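View pics/side0.png

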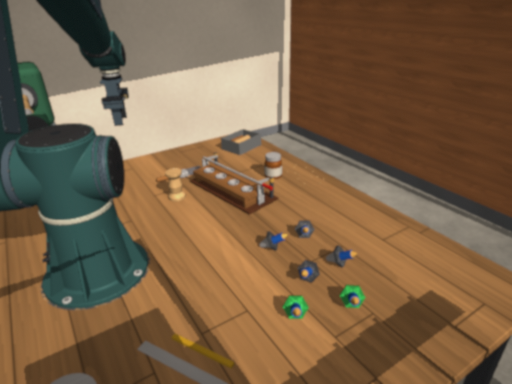

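Top view (row and column positions give +x up, +y left). Candidates: dark-nut holders at (313,180), (362,181), (310,216) and (362,216). Look-alikes with green nuts are at (403,206) and (388,250), so I leave those out. The rack sockets are at (150,207), (174,202), (198,197) and (223,192), and the red handle is at (248,179).

```bash
cat > h.py <<'E'
from cell import r
import cv2,numpy as np
def snap(n,save=None,crop=None,k=1):
    d=r.snapshot(n);im=d["img"][:,:,::-1].copy()
    if save:
        c=im if crop is None else im[crop[1]:crop[3],crop[0]:crop[2]]
        cv2.imwrite("pics/"+save,cv2.resize(c,None,fx=k,fy=k,interpolation=cv2.INTER_CUBIC))
    return d
def proj(d,P):
    return cv2.projectPoints(np.float64(P).reshape(-1,1,3),np.float64(d["rvec"]),np.float64(d["tvec"]),np.float64(d["camera_matrix"]),None)[0].reshape(-1,2)
def back(d,uv,z):
    R=cv2.Rodrigues(np.float64(d["rvec"]))[0];t=np.float64(d["tvec"]).ravel()
    v=R.T@np.linalg.inv(d["camera_matrix"])@np.array([uv[0],uv[1],1.]);c=-R.T@t
    return c+v*(z-c[2])/v[2]
def blobs(mask,amin=6):
    n,l,s,c=cv2.connectedComponentsWithStats(mask.astype(np.uint8))
    return [(c[i],s[i][4]) for i in range(1,n) if s[i][4]>=amin]
def holders(d):
    "blue body (mid z=25) + nut/taper grey centroid"
    im=d["img"].astype(int);R,G,B=im[...,0],im[...,1],im[...,2]
    blue=(B>R+40)&(B>G+25)
    brass=(R>B+70)&(R>170)&(G>110)
    return blobs(blue),blobs(brass,2)
E
python3 - <<'E'
from h import *
d=snap("top","c1.png",(285,155,425,265),5)
b,br=holders(d)
for c,a in b: print("blue",c.round(1),a,back(d,c,36).round(0))
for u in [(150,207),(174,202),(198,197),(223,192)]: print("sock",back(d,u,59).round(0))
for u in [(248,179)]: print("handle",back(d,u,83).round(0))
s=snap("side","c2.png",(160,140,390,330),3)
b,br=holders(s)
for c,a in b: print("blue",c.round(1),a,back(s,c,36).round(0))
E
```

```text
blue [366.  177.4] 70 [ 593. -375.   36.]
blue [314.9 181.6] 66 [ 580. -214.   36.]
blue [407.7 208.6] 67 [ 494. -504.   36.]
blue [312.1 213.4] 68 [ 480. -203.   36.]
blue [364.7 219.1] 70 [ 462. -368.   36.]
blue [393.2 252.3] 69 [ 358. -454.   36.]
blue [ 18.2 346.4] 520 [ 84. 693.  36.]
blue [ 29. 375.] 589 [  0. 658.  36.]
blue [494.6 371. ] 14 [  -5. -756.   36.]
blue [501.8 372.8] 9 [ -10. -778.   36.]
blue [506.  380.6] 64 [ -34. -790.   36.]
sock [502. 295.  59.]
sock [517. 223.  59.]
sock [532. 150.  59.]
sock [547.  73.  59.]
handle [584.  -3.  83.]
blue [276.  238.6] 78 [ 477. -208.   36.]
blue [344.1 255. ] 79 [ 588. -378.   36.]
blue [309.3 270.3] 39 [ 469. -372.   36.]
blue [351.5 295.4] 21 [ 494. -499.   36.]
blue [294.7 306.1] 27 [ 360. -448.   36.]
```

View pics/c1.png

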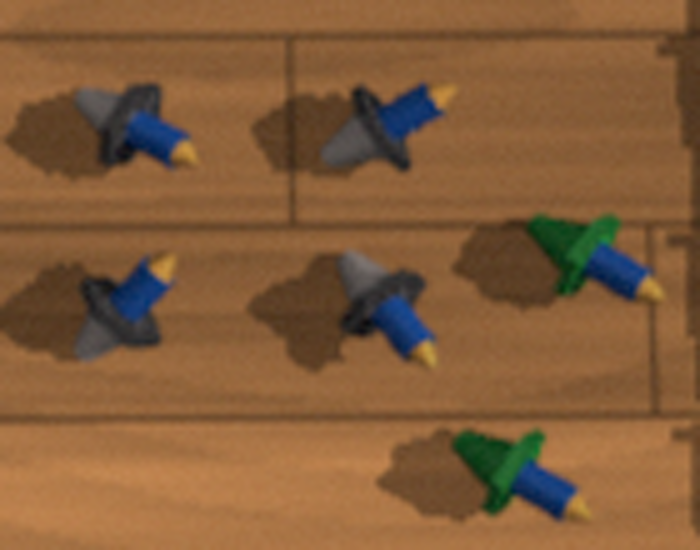

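View pics/c2.png

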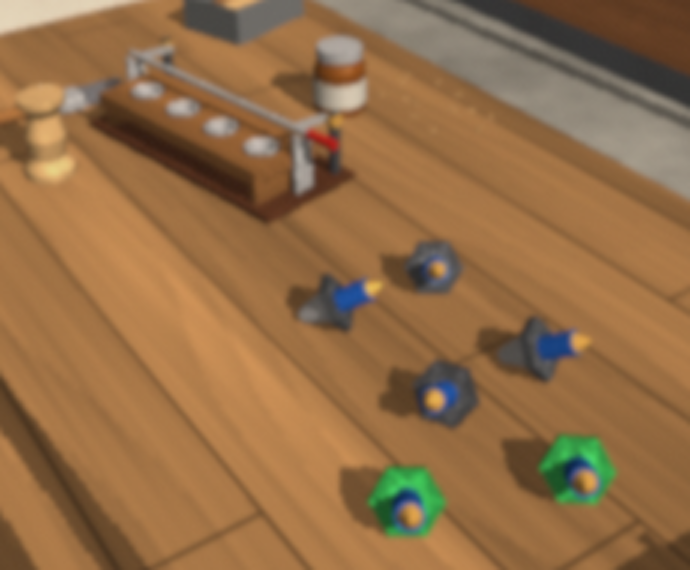

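Crop c1 confirms the choice. The four dark-nut holders have noses at crop px (197,163), (455,88), (172,258) and (433,363), with taper tips at (80,97), (330,162), (85,355) and (350,260). The two green-nut ones stay out. Crop c2 shows the keeper down, with the handle on the near (-y) end.

```bash
cat >> h.py <<'E'
from scipy.spatial.transform import Rotation as Ro
from scipy.optimize import least_squares
def n(v): v=np.float64(v);return v/np.linalg.norm(v)
def tool(x,z):
    x=n(x);z=np.float64(z);z=n(z-x*(z@x));return np.c_[x,np.cross(z,x),z]
def delta(p=None,R=None):
    s=r.get_state();R0=np.array(s["ee_rot"]);p0=np.array(s["eef_pos"])
    if R is None:R=R0
    print("t",s["t"],"pos",p0.round(1),"q",np.round(s["q"],3),"F",np.round(s["force"],1),"w",round(s["gripper_width"],1))
    if p is not None: print(" shift tool",(R0.T@(np.float64(p)-p0)).round(1))
    print(" turn",Ro.from_matrix(R0.T@R).as_rotvec().round(3))
def fit(d,nose,tap):
    f=lambda v:(proj(d,[[v[0]+49*np.cos(v[2]),v[1]+49*np.sin(v[2]),51],[v[0]-31.5*np.cos(v[2]),v[1]-31.5*np.sin(v[2]),6.5]])-[nose,tap]).ravel()
    a,b=back(d,nose,51),back(d,tap,6.5);c=(a+b)/2
    o=least_squares(f,[c[0],c[1],np.arctan2(*(a-b)[1::-1])]);return o.x,o.cost
# rack
C=np.array([524.5,185.]);RY=n([-45,222]);RX=np.array([RY[1],-RY[0]])
def rack(x,y,z): return np.r_[C+RX*x+RY*y,z]
E
python3 - <<'E'
from h import *
d=snap("top")
def refine():
    global C
    import h
    uv=[(150,207),(174,202),(198,197),(223,192)]
    f=lambda v:(proj(d,[[v[0]-np.sin(v[2])*s,v[1]+np.cos(v[2])*s,59] for s in(112.5,37.5,-37.5,-112.5)])-uv).ravel()
    o=least_squares(f,[524,185,.2]);print(o.x,o.fun.round(1))
refine()
o=np.array([285,155]);
for k,(a,b) in dict(A=((197,163),(80,97)),B=((455,88),(330,162)),C=((172,258),(85,355)),D=((433,363),(350,260))).items():
    x,c=fit(d,o+np.array(a)/5,o+np.array(b)/5);print(k,x.round(2),np.degrees(x[2]).round(),c.round(2))
im=d["img"].astype(int);m=(im[...,0]>150)&(im[...,1]<60);m[:,300:]=0
for c,a in blobs(m):print("red",c,a,back(d,c,83),[ (back(d,c,83)[:2]-C)@RX,(back(d,c,83)[:2]-C)@RY])
print(proj(d,[rack(20,-196,83)]))
delta(rack(20,-196,330),tool([0,0,-1],[*RX,0]))
E
```

```text
[5.24690252e+02 1.85324427e+02 1.99199117e-01] [-0.  -0.   0.2 -0.   0.4  0.  -0.5  0.1]
A [ 588.29 -200.32   -2.19] -126.0 0.0
B [ 580.19 -361.47   -1.  ] -58.0 0.08
C [ 464.06 -194.08   -0.67] -38.0 0.31
D [ 475.81 -361.07   -2.63] -151.0 0.88
red [247.11111111 178.69444444] 36 [ 5.85194615e+02 -4.51460629e-01  8.30000000e+01] [np.float64(22.642611260530582), np.float64(-193.8127774682827)]
[[248.00222623 179.40426437]]
t 0.25 pos [276.3 643.1 404.4] q [ 1.132  0.379  1.734 -0.     1.028 -0.033] F [-0.4  0.4 -0.3] w 90.9
 shift tool [  74.7 -536.9 -472.6]
 turn [ 0.965 -0.001  0.   ]
```

>>> carry_out([
  {"y": -36, "z": -32},
  {"y": -36, "z": -32},
  {"y": -36, "z": -32},
  {"y": -36, "z": -32},
  {"y": -36, "z": -32},
  {"y": -36, "z": -32},
  {"y": -36, "z": -32},
  {"y": -36, "z": -32},
  {"y": -36, "z": -32},
  {"y": -36, "z": -32},
])

```text
schema error: expected keys x, y, z, rx, ry, rz, jaw
```

```bash
cat >> h.py <<'E'
DOWN=[0,0,-1]
HR=tool(DOWN,[*RX,0])
E
python3 -c "
from h import *
delta(rack(20,-195,330),HR)"
```

```text
t 0.25 pos [276.3 643.1 404.4] q [ 1.132  0.379  1.734 -0.     1.028 -0.033] F [-0.4  0.4 -0.3] w 90.9
 shift tool [  74.6 -536.3 -471.8]
 turn [ 0.965 -0.001  0.   ]
```

>>> carry_out([
  {"x": 0, "y": -36, "z": -32, "rx": 0, "ry": 0, "rz": 0, "jaw": 1},
  {"x": 0, "y": -36, "z": -32, "rx": 0, "ry": 0, "rz": 0, "jaw": 1},
  {"x": 0, "y": -36, "z": -32, "rx": 0, "ry": 0, "rz": 0, "jaw": 1},
  {"x": 0, "y": -36, "z": -32, "rx": 0, "ry": 0, "rz": 0, "jaw": 1},
  {"x": 0, "y": -36, "z": -32, "rx": 0, "ry": 0, "rz": 0, "jaw": 1},
  {"x": 0, "y": -36, "z": -32, "rx": 0, "ry": 0, "rz": 0, "jaw": 1},
  {"x": 0, "y": -36, "z": -32, "rx": 0, "ry": 0, "rz": 0, "jaw": 1},
  {"x": 0, "y": -36, "z": -32, "rx": 0, "ry": 0, "rz": 0, "jaw": 1},
  {"x": 0, "y": -36, "z": -32, "rx": 0, "ry": 0, "rz": 0, "jaw": 1},
  {"x": 0, "y": -36, "z": -32, "rx": 0, "ry": 0, "rz": 0, "jaw": 1},
])

```text
t: 1.25
eef_pos: [484.8, 195.5, 404.3]
ee_rot: [[0.002, -0.922, 0.387], [0.002, 0.387, 0.922], [-1.0, -0.001, 0.002]]
force: [1.4, 0.2, -0.0]
gripper_width: 91.2
```

```bash
python3 -c "
from h import *
delta(rack(20,-195,330),HR)"
```

```text
t 1.25 pos [484.8 195.5 404.3] q [ 3.380e-01  9.800e-02  2.091e+00  1.000e-03  9.500e-01 -8.350e-01] F [ 1.4  0.2 -0. ] w 91.2
 shift tool [  74.2 -166.8 -144.4]
 turn [ 0.973  0.003 -0.   ]
```

>>> carry_out([
  {"x": 0, "y": -33, "z": -29, "rx": 0, "ry": 0, "rz": 0, "jaw": 1},
  {"x": 0, "y": -33, "z": -29, "rx": 0, "ry": 0, "rz": 0, "jaw": 1},
  {"x": 0, "y": -33, "z": -29, "rx": 0, "ry": 0, "rz": 0, "jaw": 1},
  {"x": 0, "y": -33, "z": -29, "rx": 0, "ry": 0, "rz": 0, "jaw": 1},
  {"x": 0, "y": 0, "z": 0, "rx": 0.14, "ry": 0, "rz": 0, "jaw": 1},
  {"x": 0, "y": 0, "z": 0, "rx": 0.14, "ry": 0, "rz": 0, "jaw": 1},
  {"x": 0, "y": 0, "z": 0, "rx": 0.14, "ry": 0, "rz": 0, "jaw": 1},
  {"x": 0, "y": 0, "z": 0, "rx": 0.14, "ry": 0, "rz": 0, "jaw": 1},
  {"x": 0, "y": 0, "z": 0, "rx": 0.14, "ry": 0, "rz": 0, "jaw": 1},
  {"x": 0, "y": 0, "z": 0, "rx": 0.14, "ry": 0, "rz": 0, "jaw": 0.6},
])

```text
t: 2.25
eef_pos: [565.5, 23.0, 404.9]
ee_rot: [[0.004, -0.293, 0.956], [0.002, 0.956, 0.293], [-1.0, 0.0, 0.004]]
force: [0.1, -0.3, 0.3]
gripper_width: 85.5
```

```bash
python3 -c "
from h import *
delta(rack(20,-195,330),HR)"
```

```text
t 2.25 pos [565.5  23.  404.9] q [-1.000e-03  1.690e-01  2.008e+00  2.000e-03  9.600e-01 -2.990e-01] F [ 0.1 -0.3  0.3] w 85.5
 shift tool [ 75.  -29.1   8.9]
 turn [ 0.097  0.004 -0.   ]
```

>>> carry_out([
  {"x": 25, "y": -15, "z": 4, "rx": 0.1, "ry": 0, "rz": 0, "jaw": 0.6},
  {"x": 25, "y": -15, "z": 4, "rx": 0, "ry": 0, "rz": 0, "jaw": 0.6},
  {"x": 25, "y": 0, "z": 0, "rx": 0, "ry": 0, "rz": 0, "jaw": 0.6},
  {"x": 0, "y": 0, "z": 0, "rx": 0, "ry": 0, "rz": 0, "jaw": 0.6},
  {"x": 0, "y": 0, "z": 0, "rx": 0, "ry": 0, "rz": 0, "jaw": 0.6},
])

```text
t: 2.75
eef_pos: [581.9, -4.8, 329.4]
ee_rot: [[0.007, -0.186, 0.982], [0.002, 0.982, 0.186], [-1.0, 0.0, 0.007]]
force: [-0.1, -0.7, -0.6]
gripper_width: 55.2
```

```bash
python3 -c "
from h import *
delta(rack(21,-195,255),HR)
snap('side','k1.png',(170,120,330,240),5)"
```

```text
t 2.75 pos [581.9  -4.8 329.4] q [-0.049  0.299  2.01   0.003  0.826 -0.238] F [-0.1 -0.7 -0.6] w 55.2
 shift tool [74.4  2.5  1.9]
 turn [-0.012  0.007 -0.   ]
```

View pics/k1.png

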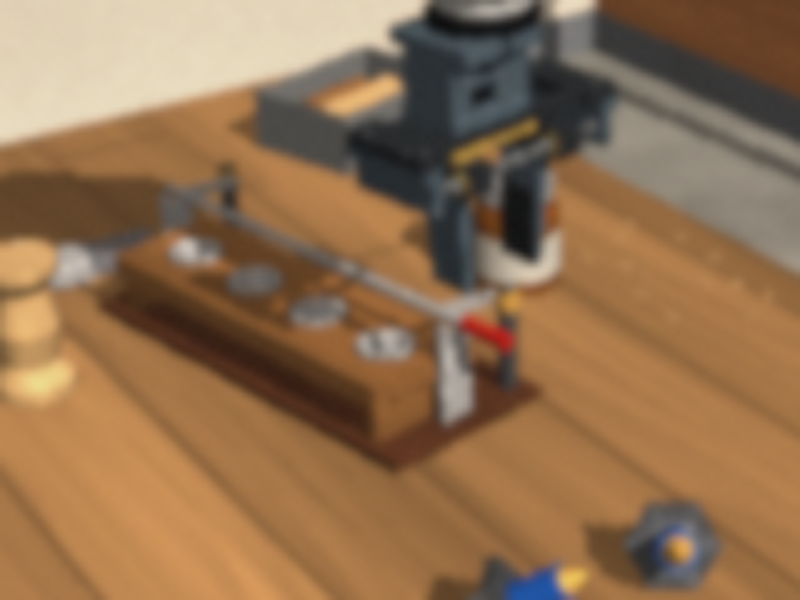

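The open fingers stand straddling above the red handle (crop px about (490,333)). I'll descend and grip it.

>>> carry_out([
  {"x": 25, "y": 1, "z": 1, "rx": -0.01, "ry": 0, "rz": 0, "jaw": 0.6},
  {"x": 25, "y": 1, "z": 1, "rx": 0, "ry": 0, "rz": 0, "jaw": 0.6},
  {"x": 24, "y": 0, "z": 0, "rx": 0, "ry": 0, "rz": 0, "jaw": 0.6},
  {"x": 0, "y": 0, "z": 0, "rx": 0, "ry": 0, "rz": 0, "jaw": 0.1},
  {"x": 0, "y": 0, "z": 0, "rx": 0, "ry": 0, "rz": 0, "jaw": 0},
  {"x": 0, "y": 0, "z": 0, "rx": 0, "ry": 0, "rz": 0, "jaw": 0},
  {"x": 0, "y": 0, "z": 0, "rx": 0, "ry": 0, "rz": 0, "jaw": 0},
  {"x": 0, "y": 0, "z": 0, "rx": 0, "ry": 0, "rz": 0, "jaw": 0},
], squeeze=20)

```text
t: 3.6
eef_pos: [585.0, -1.6, 264.0]
ee_rot: [[0.011, -0.2, 0.98], [-0.0, 0.98, 0.2], [-1.0, -0.002, 0.011]]
force: [-31.5, -16.8, 5.2]
gripper_width: 17.8
```

```bash
python3 -c "
from h import *
delta(rack(20,-195,255),HR)
for i in range(0,20):
  a=i*.1;b=a+.1;print(round(b,1),round(55*(np.sin(a)-np.sin(b)),1),round(55*(np.cos(a)-np.cos(b)),1))"
```

```text
t 3.6 pos [585.   -1.6 264. ] q [-4.300e-02  4.060e-01  2.018e+00  1.000e-03  7.060e-01 -2.440e-01] F [-31.5 -16.8   5.2] w 17.8
 shift tool [ 9.  -0.1 -2.3]
 turn [0.001 0.011 0.002]
0.1 -5.5 0.3
0.2 -5.4 0.8
0.3 -5.3 1.4
0.4 -5.2 1.9
0.5 -5.0 2.4
0.6 -4.7 2.9
0.7 -4.4 3.3
0.8 -4.0 3.7
0.9 -3.6 4.1
1.0 -3.2 4.5
1.1 -2.7 4.8
1.2 -2.2 5.0
1.3 -1.7 5.2
1.4 -1.2 5.4
1.5 -0.7 5.5
1.6 -0.1 5.5
1.7 0.4 5.5
1.8 1.0 5.4
1.9 1.5 5.3
2.0 2.0 5.1
```

>>> carry_out([
  {"x": 0, "y": 0, "z": -3, "rx": 0, "ry": 0, "rz": 0, "jaw": 0.3},
  {"x": 7, "y": 0, "z": 0, "rx": 0, "ry": 0.01, "rz": 0, "jaw": 0.3},
  {"x": 0, "y": 0, "z": 0, "rx": 0, "ry": 0, "rz": 0, "jaw": 0},
  {"x": 0, "y": 0, "z": 0, "rx": 0, "ry": 0, "rz": 0, "jaw": 0},
  {"x": 0, "y": 0, "z": 0, "rx": 0, "ry": 0, "rz": 0, "jaw": 0},
  {"x": 0, "y": 0, "z": 0, "rx": 0, "ry": 0, "rz": 0, "jaw": 0},
])

```text
t: 4.2
eef_pos: [583.1, -2.2, 259.3]
ee_rot: [[0.005, -0.2, 0.98], [-0.002, 0.98, 0.2], [-1.0, -0.003, 0.005]]
force: [-2.4, -1.5, -2.6]
gripper_width: 12.7
```

```bash
python3 -c "
from h import *
delta(rack(20,-195,255),HR)"
```

```text
t 4.2 pos [583.1  -2.2 259.3] q [-0.043  0.412  2.021 -0.003  0.703 -0.242] F [-2.4 -1.5 -2.6] w 12.7
 shift tool [ 4.3  0.1 -0.3]
 turn [0.001 0.005 0.003]
```

>>> carry_out([
  {"x": -10, "y": 0, "z": 0.5, "rx": 0, "ry": 0, "rz": 0, "jaw": 0},
  {"x": -10, "y": 0, "z": 1.5, "rx": 0, "ry": 0, "rz": 0, "jaw": 0},
  {"x": -10, "y": 0, "z": 3, "rx": 0, "ry": 0, "rz": 0, "jaw": 0},
  {"x": -9, "y": 0, "z": 4, "rx": 0, "ry": 0, "rz": 0, "jaw": 0},
  {"x": -8, "y": 0, "z": 5, "rx": 0, "ry": 0, "rz": 0, "jaw": 0},
  {"x": -7, "y": 0, "z": 6, "rx": 0, "ry": 0, "rz": 0, "jaw": 0},
])

```text
t: 4.8
eef_pos: [608.4, 3.4, 313.0]
ee_rot: [[0.031, -0.198, 0.98], [0.0, 0.98, 0.198], [-1.0, -0.006, 0.031]]
force: [8.9, -0.7, -31.1]
gripper_width: 12.2
```

```bash
cat >> h.py <<'E'
def keep():
    p=np.array(r.get_state()["eef_pos"]);x=(p[:2]-C)@RX;y=(p[:2]-C)@RY;z=p[2]-172-4
    print("rack xyz",x.round(1),y.round(1),z.round(1),"ang",np.arctan2(z-83,75-x).round(2),"rad",np.hypot(z-83,75-x).round(1))
E
python3 -c "
from h import *
delta();keep()"
```

```text
t 4.8 pos [608.4   3.4 313. ] q [-0.033  0.358  1.965  0.002  0.787 -0.233] F [  8.9  -0.7 -31.1] w 12.2
 turn [0. 0. 0.]
rack xyz 46.1 -194.6 137.0 ang 1.08 rad 61.3
```

>>> carry_out([
  {"x": 1, "y": 0, "z": 7, "rx": 0, "ry": 0.01, "rz": 0, "jaw": 0},
  {"x": 0, "y": 0, "z": 8, "rx": 0, "ry": 0.01, "rz": 0, "jaw": 0},
  {"x": 0, "y": 0, "z": 8, "rx": 0, "ry": 0.01, "rz": 0, "jaw": 0},
  {"x": 0, "y": 0, "z": 8, "rx": 0, "ry": 0, "rz": 0, "jaw": 0},
  {"x": 1, "y": 0, "z": 8, "rx": 0, "ry": 0, "rz": 0, "jaw": 0},
  {"x": 2, "y": 0, "z": 8, "rx": 0, "ry": 0, "rz": 0, "jaw": 0},
])

```text
t: 5.4
eef_pos: [653.9, 12.3, 313.1]
ee_rot: [[-0.013, -0.199, 0.98], [-0.008, 0.98, 0.199], [-1.0, -0.006, -0.015]]
force: [-5.5, -2.1, 3.5]
gripper_width: 12.5
```

```bash
python3 -c "
from h import *
delta();keep()"
```

```text
t 5.4 pos [653.9  12.3 313.1] q [-0.016  0.425  1.864 -0.011  0.865 -0.209] F [-5.5 -2.1  3.5] w 12.5
 turn [0. 0. 0.]
rack xyz 92.5 -195.0 137.1 ang 1.88 rad 56.9
```

>>> carry_out([
  {"x": 0, "y": 0, "z": 0, "rx": 0, "ry": 0, "rz": 0, "jaw": 0.6},
  {"x": 0, "y": 0, "z": 0, "rx": 0, "ry": 0, "rz": 0, "jaw": 0.6},
  {"x": 0, "y": 0, "z": 0, "rx": 0, "ry": 0, "rz": 0, "jaw": 0.6},
  {"x": -20, "y": 0, "z": 0, "rx": 0, "ry": -0.014, "rz": 0, "jaw": 0.6},
  {"x": -40, "y": 0, "z": 0, "rx": 0, "ry": 0, "rz": 0, "jaw": 0.6},
  {"x": -40, "y": 0, "z": 0, "rx": 0, "ry": 0, "rz": 0, "jaw": 0.6},
  {"x": -40, "y": -10, "z": 0, "rx": 0, "ry": 0, "rz": 0.12, "jaw": 0.6},
  {"x": 0, "y": -20, "z": 0, "rx": 0, "ry": 0, "rz": 0.12, "jaw": 0.6},
  {"x": 0, "y": -20, "z": 0, "rx": 0, "ry": 0, "rz": 0, "jaw": 0.6},
])

```text
t: 6.3
eef_pos: [662.6, -34.2, 460.8]
ee_rot: [[-0.04, -0.2, 0.979], [0.238, 0.95, 0.204], [-0.971, 0.241, 0.01]]
force: [-0.1, -0.7, 0.4]
gripper_width: 54.7
```

```bash
cat > kin.py <<'E'
from h import *
D=[([.379,1.734,1.028],(276.3,643.1,404.4)),([.098,2.091,.95],(484.8,195.5,404.3)),([.169,2.008,.96],(565.5,23,404.9)),([.299,2.01,.826],(581.9,-4.8,329.4)),([.406,2.018,.706],(585,-1.6,264)),([.412,2.021,.703],(583.1,-2.2,259.3)),([.425,1.864,.865],(653.9,12.3,313.1)),([.358,1.965,.787],(608.4,3.4,313))]
E
python3 - <<'E'
from kin import *
A=[];b=[]
for (a,c,e),p in D:
    s=a+c
    A+= [[1,0,np.sin(a),np.cos(s),np.sin(s)],[0,1,np.cos(a),-np.sin(s),np.cos(s)]];b+=[np.hypot(*p[:2]),p[2]]
x,res,rk,sv=np.linalg.lstsq(np.array(A),np.array(b),rcond=None);print("a1,h-d,L1,a3,L2",x.round(0),res,sv.round(2))
s=r.get_state();print(s["q"],s["eef_pos"],np.round(s["ee_rot"],3).tolist())
snap("top","k2.png",(100,130,400,270),2.6)
E
```

```text
a1,h-d,L1,a3,L2 [  2. 237. 549.  38. 600.] [5.16479236] [4.89 3.99 0.23 0.22 0.21]
[-0.11394945  0.27330937  1.77050398  0.25342471  1.17802914 -0.42723632] [662.60774288 -34.20404154 460.8173486 ] [[-0.04, -0.2, 0.979], [0.238, 0.95, 0.204], [-0.971, 0.241, 0.01]]
```

View pics/k2.png

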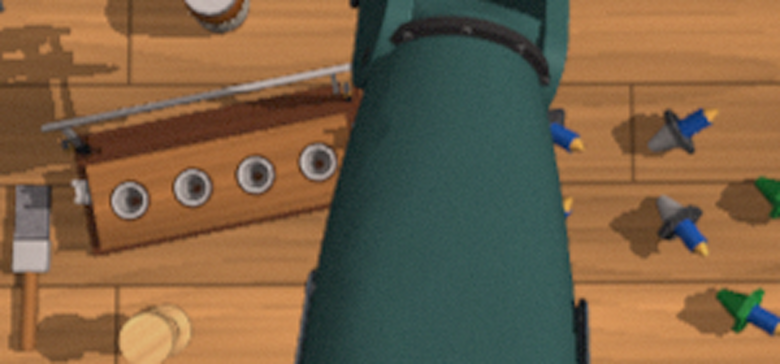

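```bash
cat >> kin.py <<'E'
F=[([1.132,.379,1.734,0,1.028,-.033],(276.3,643.1,404.4),[[0,-.919,.395],[0,.395,.919],[-1,0,0]]),
([.338,.098,2.091,.001,.95,-.835],(484.8,195.5,404.3),[[.002,-.922,.387],[.002,.387,.922],[-1,-.001,.002]]),
([-.114,.2733,1.7705,.2534,1.178,-.4272],(662.6,-34.2,460.8),[[-.04,-.2,.979],[.238,.95,.204],[-.971,.241,.01]])]
E_=Ro.from_euler
par=dict(s4=1,s6=1,M=np.eye(3),v=[0,415,550,38,600,178])
def RR(q): return (E_('ZY',[q[0],q[1]+q[2]])*E_('ZYZ',[par['s4']*q[3],q[4],par['s6']*q[5]])).as_matrix()@par['M']
def fk(q,v=None):
    a1,h,L1,a3,L2,d=par['v'] if v is None else v
    R=RR(q);s=q[1]+q[2]
    rr=a1+L1*np.sin(q[1])+a3*np.cos(s)+L2*np.sin(s);z=h+L1*np.cos(q[1])-a3*np.sin(s)+L2*np.cos(s)
    return np.array([rr*np.cos(q[0]),rr*np.sin(q[0]),z])+d*R[:,0],R
best=None
for s4 in(1,-1):
    for s6 in(1,-1):
        par.update(s4=s4,s6=s6,M=np.eye(3));par['M']=np.round(RR(F[0][0]).T@np.array(F[0][2]))
        e=sum(np.abs(RR(q)-np.array(R)).sum() for q,p,R in F)
        if best is None or e<best[0]:best=(e,s4,s6,par['M'])
par.update(s4=best[1],s6=best[2],M=best[3])
Q=[(q,p) for q,p,_ in F]+[([np.arctan2(p[1],p[0]),a,b,0,c,0],p) for (a,b,c),p in D]
o_=least_squares(lambda v:np.r_[np.ravel([fk(q,v)[0]-p for q,p in Q]),(v-[0,415,550,38,600,178])*.02],par['v'])
par['v']=o_.x
LO=np.array([-2.77,-.74,0,-1.06,.31,-3.08]);HI=np.array([2.77,2.19,2.66,4.2,2.87,3.08])
def ik(p,R,q0=None):
    if q0 is None:q0=r.get_state()["q"]
    f=lambda q:np.r_[(fk(q)[0]-p)/100,(fk(q)[1]-R).ravel()]
    o=least_squares(f,np.clip(q0,LO+.01,HI-.01),bounds=(LO,HI))
    return o.x.round(2),o.cost.round(4),np.minimum(o.x-LO,HI-o.x).min().round(2)
HOLD=dict(A=(588.3,-200.3,-2.19),B=(580.2,-361.5,-1.0),C=(464.1,-194.1,-.67),D=(475.8,-361.1,-2.63))
G=31  # grasp along holder z
def pick(h,al,back=0):
    x,y,t=h;hd=np.array([np.cos(t),np.sin(t),0]);al=np.radians(al)
    X=-np.array([0,0,1])*np.cos(al)-hd*np.sin(al)
    R=tool(X,[-np.sin(t),np.cos(t),0])
    g=np.array([x,y,24])+G*(hd*np.cos(np.radians(29))+np.array([0,0,np.sin(np.radians(29))]))
    return g-(172+back)*R[:,0],R
def place(k,al,up=0,u=None):
    be=np.radians(61-al);u=np.r_[RX,0] if u is None else u
    X=-np.array([0,0,1])*np.cos(be)+u*np.sin(be)
    R=tool(X,np.cross([0,0,1],u))
    return rack(0,[112.5,37.5,-37.5,-112.5][k-1],66+G+up)-172*R[:,0],R
E
python3 - <<'E'
from kin import *
print(best[:3],best[3].tolist(),par['v'].round(1),o_.cost)
for al in(15,30,40):
    print(al)
    for k,h in HOLD.items():
        for b in(0,100):print(k,b,*ik(*pick(h,al,b)))
    for k in(1,2,3,4):
        for u in(0,90):print(k,u,*ik(*place(k,al,0)))
E
```

```text
(np.float64(0.008052183569833019), 1, 1) [[0.0, -0.0, -1.0], [0.0, 1.0, -0.0], [1.0, -0.0, 0.0]] [  3.7 417.9 554.1  51.7 606.5 171.6] 564.0825570127
15
A 0 [-0.51  0.54  1.98  0.44  0.64 -0.26] 0.0 0.33
A 100 [-0.56  0.37  1.99  0.37  0.8  -0.2 ] 0.0 0.49
B 0 [-0.62  0.75  1.57  0.11  1.07 -1.26] 0.0 0.76
B 100 [-0.63  0.66  1.51  0.1   1.21 -1.25] 0.0 0.9
C 0 [-0.45  0.55  1.95  0.07  0.9  -1.4 ] 0.0 0.59
C 100 [-0.46  0.43  1.9   0.06  1.07 -1.39] 0.0 0.76
D 0 [-0.84  0.5   2.06  0.48  0.58 -0.18] 0.0 0.27
D 100 [-0.89  0.32  2.07  0.38  0.75 -0.11] 0.0 0.44
1 0 [ 0.72  0.31  2.34 -1.06  0.31 -0.03] 0.1586 0.0
1 90 [ 0.72  0.31  2.34 -1.06  0.31 -0.03] 0.1586 0.0
2 0 [ 0.57  0.28  2.38 -1.06  0.31 -0.15] 0.1923 0.0
2 90 [ 0.57  0.28  2.38 -1.06  0.31 -0.15] 0.1923 0.0
3 0 [ 0.41  0.26  2.41 -1.06  0.31 -0.28] 0.2381 0.0
3 90 [ 0.41  0.26  2.41 -1.06  0.31 -0.28] 0.2381 0.0
4 0 [ 0.24  0.26  2.41 -1.06  0.31 -0.43] 0.2948 0.0
4 90 [ 0.24  0.26  2.41 -1.06  0.31 -0.43] 0.2948 0.0
30
A 0 [-0.65  0.6   1.98  0.81  0.76 -0.69] 0.0 0.45
A 100 [-0.74  0.45  1.98  0.68  0.9  -0.6 ] 0.0 0.
[... 885 characters left out ...]
32] 0.0 1.19
B 100 [-0.69  1.    1.08  0.2   1.74 -1.3 ] 0.0 1.08
C 0 [-0.49  0.8   1.66  0.12  1.38 -1.45] 0.0 1.0
C 100 [-0.5   0.76  1.53  0.11  1.54 -1.44] 0.0 1.13
D 0 [-1.08  0.62  2.06  1.07  0.82 -0.92] 0.0 0.51
D 100 [-1.19  0.47  2.07  0.91  0.94 -0.82] 0.0 0.59
1 0 [ 0.62  0.3   2.24 -0.51  0.31 -0.69] 0.0001 0.0
1 90 [ 0.62  0.3   2.24 -0.51  0.31 -0.69] 0.0001 0.0
2 0 [ 0.47  0.27  2.27 -0.37  0.31 -0.96] 0.0025 0.0
2 90 [ 0.47  0.27  2.27 -0.37  0.31 -0.96] 0.0025 0.0
3 0 [ 0.3   0.25  2.29 -0.14  0.31 -1.34] 0.0057 0.0
3 90 [ 0.3   0.25  2.29 -0.14  0.31 -1.34] 0.0057 0.0
4 0 [ 0.11  0.25  2.29  0.13  0.31 -1.78] 0.0058 0.0
4 90 [ 0.11  0.25  2.29  0.13  0.31 -1.78] 0.0058 0.0
```

```bash
sed -i 's/^G=31 .*/G=35/' kin.py; python3 - <<'E'
from kin import *
q0=[-.3,.4,2,.8,.8,-.9]
for al in(30,40):
  for deg in(30,45,60,90):
    a=np.radians(deg);u=np.r_[RX*np.cos(a)+RY*np.sin(a),0]
    print(al,deg)
    for k in(1,2,3,4):
        print("  ",k,*ik(*place(k,al,0,u),q0),ik(*place(k,al,90,u),q0)[2])
E
```

```text
30 30
   1 [ 0.39  0.29  2.32  1.23  0.31 -3.08] 0.0236 0.0 0.0
   2 [ 0.25  0.27  2.34  1.1   0.31 -3.08] 0.0113 0.0 0.02
   3 [ 0.1   0.26  2.34  0.98  0.31 -3.08] 0.0111 0.0 0.11
   4 [-0.06  0.27  2.31  0.85  0.37 -3.08] 0.0202 0.0 0.0
30 45
   1 [ 0.37  0.3   2.29  0.99  0.31 -3.08] 0.0081 0.0 0.11
   2 [ 0.21  0.28  2.29  0.86  0.37 -3.08] 0.0181 0.0 0.0
   3 [ 0.06  0.29  2.28  0.73  0.44 -3.08] 0.0335 0.0 0.0
   4 [-0.09  0.31  2.24  0.62  0.51 -3.08] 0.0542 0.0 0.0
30 60
   1 [ 0.33  0.33  2.22  0.74  0.45 -3.08] 0.0284 0.0 0.0
   2 [ 0.18  0.32  2.22  0.63  0.51 -3.08] 0.0505 0.0 0.0
   3 [ 0.05  0.33  2.2   0.52  0.56 -3.08] 0.08 0.0 0.0
   4 [-0.08  0.35  2.16  0.42  0.62 -3.08] 0.1164 0.0 0.0
30 90
   1 [0.22 0.44 2.08 0.81 0.79 2.53] 0.0 0.48 0.4
   2 [0.09 0.44 2.07 0.75 0.85 2.46] 0.0 0.54 0.49
   3 [-0.04  0.46  2.05  0.69  0.91  2.39] 0.0 0.6 0.57
   4 [-0.17  0.48  2.    0.62  0.97  2.33] 0.0 0.66 0.65
40 30
   1 [ 0.48  0.29  2.24  0.33  0.31 -2.12] 0.0014 0.0 0.15
   2 [ 0.32  0.27  2.28  0.51  0.31 -2.44] 0.0002 0.0 0.17
   3 [ 0.15  0.26  2.28  0.62  0.34 -2.7 ] 0.0 0.03 0.22
   4 [-0.01  0.27  2.27  0.66  0.4  -2.9 ] 0.0 0.09 0.27
40 45
   1 [ 0.42  0.3   2.23  0.58  0.36 -2.66] 0.0 0.05 0.22
   2 [ 0.26  0.29  2.25  0.65  0.4  -2.87] 0.0 0.09 0.26
   3 [ 0.1   0.29  2.24  0.67  0.46 -3.04] 0.0 0.04 0.25
   4 [-0.05  0.3   2.21  0.58  0.52 -3.08] 0.0017 0.0 0.09
40 60
   1 [ 0.37  0.33  2.19  0.65  0.47 -3.01] 0.0 0.07 0.26
   2 [ 0.23  0.32  2.2   0.59  0.53 -3.08] 0.0011 0.0 0.1
   3 [ 0.09  0.32  2.18  0.48  0.58 -3.08] 0.0092 0.0 0.0
   4 [-0.03  0.33  2.15  0.38  0.62 -3.08] 0.0254 0.0 0.0
40 90
   1 [0.32 0.4  2.07 0.58 0.71 2.81] 0.0 0.27 0.15
   2 [0.18 0.39 2.08 0.55 0.75 2.7 ] 0.0 0.38 0.26
   3 [0.05 0.4  2.07 0.52 0.8  2.6 ] 0.0 0.48 0.37
   4 [-0.08  0.42  2.04  0.48  0.85  2.51] 0.0 0.54 0.48
```

```bash
sed -i 's/R=tool(X,\[-np.sin(t),np.cos(t),0\])/R=tool(X,[np.sin(t),-np.cos(t),0])/; s/R=tool(X,np.cross(\[0,0,1\],u))/R=tool(X,-np.cross([0,0,1],u))/' kin.py
cat >> kin.py <<'E'
def U(deg): a=np.radians(deg);return np.r_[RX*np.cos(a)+RY*np.sin(a),0]
E
python3 - <<'E'
from kin import *
q0=[-.3,.4,2,.6,.8,1]
al=45
for k,h in HOLD.items():
    for b in(0,100):print(k,b,*ik(*pick(h,al,b),q0))
for deg in(30,60,90):
    print(deg)
    for k in(1,2,3,4):
        print("  ",k,*ik(*place(k,al,0,U(deg)),q0),ik(*place(k,al,80,U(deg)),q0)[2])
p,R=pick(HOLD["C"],45,80);print(p,R.round(2).tolist());delta(p,R)
E
```

```text
A 0 [-0.78  0.7   1.95  1.01  0.97  2.18] 0.0 0.66
A 100 [-0.89  0.59  1.94  0.88  1.08  2.25] 0.0 0.72
B 0 [-0.68  1.06  1.16  0.22  1.68  1.82] 0.0 1.13
B 100 [-0.7   1.08  0.97  0.22  1.85  1.84] 0.0 0.97
C 0 [-0.49  0.85  1.59  0.13  1.47  1.68] 0.0 1.07
C 100 [-0.51  0.83  1.45  0.12  1.64  1.69] 0.0 1.18
D 0 [-1.12  0.66  2.05  1.12  0.9   2.13] 0.0 0.59
D 100 [-1.25  0.53  2.06  0.96  1.01  2.23] 0.0 0.6
30
   1 [0.49 0.3  2.2  0.17 0.38 1.19] 0.0 0.07 0.23
   2 [0.34 0.28 2.23 0.28 0.39 0.95] 0.0 0.08 0.25
   3 [0.18 0.27 2.24 0.36 0.41 0.72] 0.0 0.1 0.27
   4 [0.03 0.28 2.22 0.42 0.45 0.51] 0.0 0.14 0.31
60
   1 [0.41 0.33 2.15 0.43 0.51 0.37] 0.0 0.2 0.35
   2 [0.26 0.32 2.17 0.46 0.54 0.21] 0.0 0.23 0.38
   3 [0.12 0.32 2.17 0.47 0.58 0.05] 0.0 0.27 0.42
   4 [-0.03  0.33  2.15  0.46  0.63 -0.08] 0.0 0.32 0.47
90
   1 [ 0.37  0.39  2.06  0.44  0.69 -0.17] 0.0 0.38 0.52
   2 [ 0.24  0.38  2.08  0.43  0.72 -0.29] 0.0 0.41 0.55
   3 [ 0.1   0.38  2.08  0.41  0.76 -0.41] 0.0 0.45 0.59
   4 [-0.03  0.39  2.05  0.38  0.8  -0.51] 0.0 0.49 0.62
[ 627.76400068 -323.76348779  219.15924557] [[-0.55, 0.55, -0.62], [0.44, -0.44, -0.78], [-0.71, -0.71, 0.0]]
t 6.35 pos [663.2 -36.4 460.7] q [-0.117  0.274  1.769  0.25   1.177 -0.428] F [-1.2 -2.9  0.5] w 54.5
 shift tool [ 168.7 -323.4  -95.4]
 turn [ 2.407  0.679 -0.456]
```

```bash
python3 - <<'E'
from kin import *
p,R=pick(HOLD["B"],45,100);print(p);delta(p+[0,0,150],R)
print(ik(p+[0,0,150],R))
E
```

```text
[ 700.65755399 -549.10152507  233.30138119]
t 6.35 pos [663.2 -36.4 460.7] q [-0.117  0.274  1.769  0.25   1.177 -0.428] F [-1.2 -2.9  0.5] w 54.5
 shift tool [ -46.3 -513.3  -68. ]
 turn [ 2.71   0.761 -0.268]
(array([-0.7 ,  0.93,  0.97,  0.23,  2.  ,  1.88]), np.float64(0.0), np.float64(0.87))
```

>>> carry_out([
  {"x": -4, "y": -46, "z": -6, "rx": 0, "ry": 0, "rz": 0, "jaw": 0.6},
  {"x": -4, "y": -46, "z": -6, "rx": 0, "ry": 0, "rz": 0, "jaw": 0.6},
  {"x": -4, "y": -46, "z": -6, "rx": 0, "ry": 0, "rz": 0, "jaw": 0.6},
  {"x": -4, "y": -46, "z": -6, "rx": 0, "ry": 0, "rz": 0, "jaw": 0.6},
  {"x": -4, "y": -46, "z": -6, "rx": 0, "ry": 0, "rz": 0, "jaw": 0.6},
  {"x": -4, "y": -46, "z": -6, "rx": 0, "ry": 0, "rz": 0, "jaw": 0.6},
  {"x": -4, "y": -46, "z": -6, "rx": 0, "ry": 0, "rz": 0, "jaw": 0.6},
  {"x": -4, "y": -46, "z": -6, "rx": 0, "ry": 0, "rz": 0, "jaw": 0.6},
  {"x": -4, "y": -46, "z": -6, "rx": 0, "ry": 0, "rz": 0, "jaw": 0.6},
  {"x": -4, "y": -46, "z": -6, "rx": 0, "ry": 0, "rz": 0, "jaw": 0.6},
])

```text
t: 7.35
eef_pos: [698.6, -506.1, 406.6]
ee_rot: [[-0.024, -0.209, 0.978], [0.227, 0.951, 0.209], [-0.974, 0.227, 0.024]]
force: [-0.1, -0.1, -0.5]
gripper_width: 54.9
```

>>> carry_out([
  {"x": 0, "y": 0, "z": 0, "rx": 0.135, "ry": 0.038, "rz": -0.013, "jaw": 0.6},
  {"x": 0, "y": 0, "z": 0, "rx": 0.135, "ry": 0.038, "rz": -0.013, "jaw": 0.6},
  {"x": 0, "y": 0, "z": 0, "rx": 0.135, "ry": 0.038, "rz": -0.013, "jaw": 0.6},
  {"x": 0, "y": 0, "z": 0, "rx": 0.135, "ry": 0.038, "rz": -0.013, "jaw": 0.6},
  {"x": 0, "y": 0, "z": 0, "rx": 0.135, "ry": 0.038, "rz": -0.013, "jaw": 0.6},
  {"x": 0, "y": 0, "z": 0, "rx": 0.135, "ry": 0.038, "rz": -0.013, "jaw": 0.6},
  {"x": 0, "y": 0, "z": 0, "rx": 0.135, "ry": 0.038, "rz": -0.013, "jaw": 0.6},
  {"x": 0, "y": 0, "z": 0, "rx": 0.135, "ry": 0.038, "rz": -0.013, "jaw": 0.6},
  {"x": 0, "y": 0, "z": 0, "rx": 0.135, "ry": 0.038, "rz": -0.013, "jaw": 0.6},
  {"x": 0, "y": 0, "z": 0, "rx": 0.135, "ry": 0.038, "rz": -0.013, "jaw": 0.6},
])

```text
t: 8.35
eef_pos: [696.8, -509.8, 419.4]
ee_rot: [[-0.384, 0.87, 0.311], [0.26, 0.425, -0.867], [-0.886, -0.252, -0.389]]
force: [0.2, 0.6, 0.3]
gripper_width: 54.7
```

```bash
python3 - <<'E'
from kin import *
p,R=pick(HOLD["B"],45,100);delta(p+[0,0,150],R)
print(ik(p+[0,0,150],R))
E
```

```text
t 8.35 pos [ 696.8 -509.8  419.4] q [-0.656  0.689  1.248 -0.028  1.686  0.518] F [0.2 0.6 0.3] w 54.7
 shift tool [20.3 -4.3 49.3]
 turn [ 1.31   0.38  -0.159]
(array([-0.7 ,  0.93,  0.97,  0.23,  2.  ,  1.88]), np.float64(0.0), np.float64(0.87))
```

>>> carry_out([
  {"x": 0, "y": 0, "z": 0, "rx": 0.131, "ry": 0.038, "rz": -0.016, "jaw": 0.6},
  {"x": 0, "y": 0, "z": 0, "rx": 0.131, "ry": 0.038, "rz": -0.016, "jaw": 0.6},
  {"x": 0, "y": 0, "z": 0, "rx": 0.131, "ry": 0.038, "rz": -0.016, "jaw": 0.6},
  {"x": 0, "y": 0, "z": 0, "rx": 0.131, "ry": 0.038, "rz": -0.016, "jaw": 0.6},
  {"x": 0, "y": 0, "z": 0, "rx": 0.131, "ry": 0.038, "rz": -0.016, "jaw": 0.6},
  {"x": 0, "y": 0, "z": 0, "rx": 0.131, "ry": 0.038, "rz": -0.016, "jaw": 0.6},
  {"x": 0, "y": 0, "z": 0, "rx": 0.131, "ry": 0.038, "rz": -0.016, "jaw": 0.6},
  {"x": 0, "y": 0, "z": 0, "rx": 0.131, "ry": 0.038, "rz": -0.016, "jaw": 0.6},
  {"x": 0, "y": 0, "z": 0, "rx": 0.131, "ry": 0.038, "rz": -0.016, "jaw": 0.6},
  {"x": 0, "y": 0, "z": 0, "rx": 0.131, "ry": 0.038, "rz": -0.016, "jaw": 0.6},
])

```text
t: 9.35
eef_pos: [697.4, -505.3, 435.2]
ee_rot: [[-0.371, 0.337, -0.866], [0.598, -0.626, -0.5], [-0.71, -0.703, 0.03]]
force: [0.7, 1.3, -0.3]
gripper_width: 54.5
```

```bash
cat >> kin.py <<'E'
OR=np.array([0,0])
def see():
    d=snap("top");b,_=holders(d)
    for c,a in b:
        if 285<c[0]<425 and 150<c[1]<270: print("blue",c.round(1),a,back(d,c,36).round(0)[:2])
def exp():
    d=snap("top")
    for k,(x,y,t) in HOLD.items():print(k,proj(d,[[x+22*np.cos(t),y+22*np.sin(t),36]]).round(1))
E
python3 - <<'E'
from kin import *
p,R=pick(HOLD["B"],45,100);delta(p,R);see();exp()
E
```

```text
t 9.35 pos [ 697.4 -505.3  435.2] q [-0.675  0.709  1.211  0.257  1.961  1.961] F [ 0.7  1.3 -0.3] w 54.5
 shift tool [116.  170.5  13. ]
 turn [-0.055 -0.012 -0.004]
blue [366.1 177.4] 73 [ 593. -376.]
blue [287.9 195.7] 71 [ 536. -128.]
blue [407.7 208.6] 70 [ 494. -504.]
blue [311.4 210.6] 16 [ 489. -201.]
blue [364.6 219.1] 75 [ 462. -368.]
blue [392.6 251.9] 62 [ 359. -453.]
A [[316.4 183.1]]
B [[367.5 177.6]]
C [[313.5 213.1]]
D [[366.  220.7]]
```

```bash
sed -i "s/^HOLD=.*/HOLD=dict(A=(588.3,-200.3,-2.19),B=(581,-357.5,-1.0),C=(464.1,-190.1,-.67),D=(478.8,-357.1,-2.63))/" kin.py
python3 - <<'E'
from kin import *
p,R=pick(HOLD["B"],45,100);delta(p,R);snap("top","a1.png",(270,155,400,245),4)
E
```

```text
t 9.45 pos [ 697.4 -505.5  435.2] q [-0.676  0.709  1.211  0.256  1.96   1.957] F [0.4 0.4 0.3] w 54.9
 shift tool [118.3 168.   10.6]
 turn [-0.052 -0.011 -0.005]
```

View pics/a1.png

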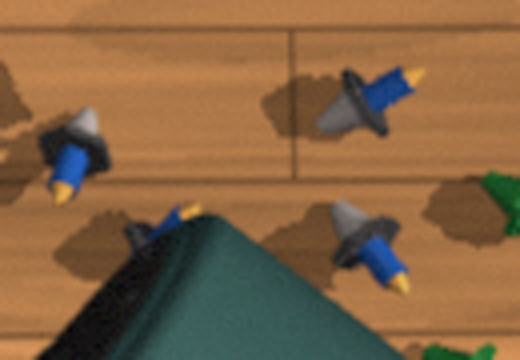

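The arm hides part of the scene. Holder A has been knocked to a new place, with nose at crop px (62,200) and taper tip at (88,112), now pointing towards the robot. B, C and D are unchanged. I'll carry on with B.

>>> carry_out([
  {"x": 23, "y": 34, "z": 2, "rx": -0.01, "ry": -0.002, "rz": 0, "jaw": 0.5},
  {"x": 23, "y": 34, "z": 2, "rx": -0.01, "ry": -0.002, "rz": 0, "jaw": 0.5},
  {"x": 23, "y": 34, "z": 2, "rx": -0.01, "ry": -0.002, "rz": 0, "jaw": 0.5},
  {"x": 23, "y": 34, "z": 2, "rx": -0.01, "ry": -0.002, "rz": 0, "jaw": 0.5},
  {"x": 23, "y": 34, "z": 2, "rx": -0.01, "ry": -0.002, "rz": 0, "jaw": 0.5},
  {"x": 0, "y": 0, "z": 0, "rx": 0, "ry": 0, "rz": 0, "jaw": 0.5},
])

```text
t: 10.1
eef_pos: [710.6, -546.8, 233.9]
ee_rot: [[-0.383, 0.42, -0.823], [0.58, -0.584, -0.568], [-0.719, -0.695, -0.02]]
force: [-0.5, 0.9, -1.0]
gripper_width: 45.3
```

```bash
python3 - <<'E'
from kin import *
p,R=pick(HOLD["B"],45,0);delta(p,R);see();snap("side","s1.png",(230,180,430,330),4)
E
```

```text
t 10.1 pos [ 710.6 -546.8  233.9] q [-0.699  0.958  1.152  0.203  1.776  1.794] F [-0.5  0.9 -1. ] w 45.3
 shift tool [104.9  -6.    5.6]
 turn [ 0.038  0.01  -0.017]
blue [369.4 173.7] 7 [ 604. -387.]
blue [287.4 195.8] 69 [ 536. -127.]
```

View pics/s1.png

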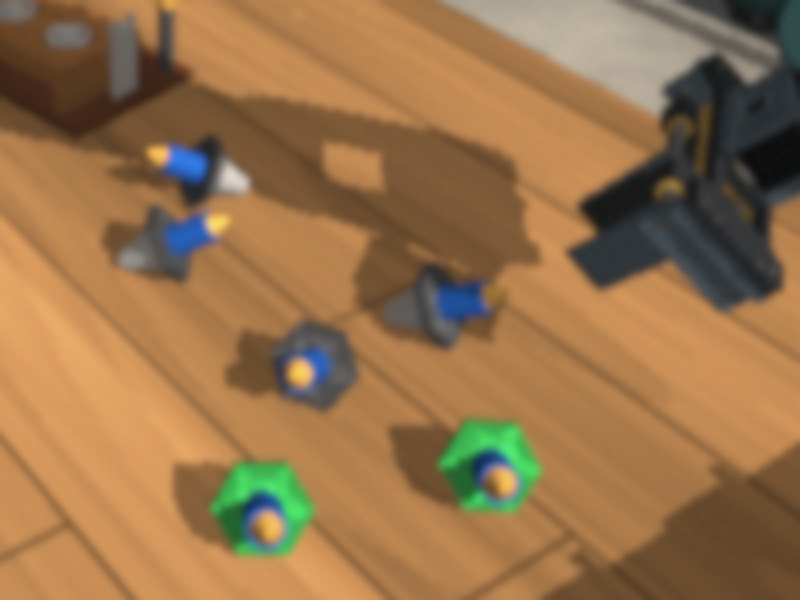

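The open fingers point down B's axis (B body at crop px (463,300)). Next is the approach and grip.

>>> carry_out([
  {"x": 15, "y": -6, "z": 6, "rx": 0.04, "ry": 0.01, "rz": -0.015, "jaw": 0.5},
  {"x": 30, "y": 0, "z": 0, "rx": 0, "ry": 0, "rz": 0, "jaw": 0.5},
  {"x": 30, "y": 0, "z": 0, "rx": 0, "ry": 0, "rz": 0, "jaw": 0.5},
  {"x": 0, "y": 0, "z": 0, "rx": 0, "ry": 0, "rz": 0, "jaw": 0.5},
])

```text
t: 10.6
eef_pos: [678.5, -502.9, 205.9]
ee_rot: [[-0.369, 0.396, -0.841], [0.583, -0.605, -0.542], [-0.724, -0.69, -0.008]]
force: [-1.7, -0.3, -0.4]
gripper_width: 45.4
```

```bash
python3 - <<'E'
from kin import *
p,R=pick(HOLD["B"],45,0);delta(p,R)
E
```

```text
t 10.6 pos [ 678.5 -502.9  205.9] q [-0.685  0.91   1.3    0.22   1.664  1.817] F [-1.7 -0.3 -0.4] w 45.4
 shift tool [47.1 13.4  3.8]
 turn [ 0.006 -0.004 -0.024]
```

>>> carry_out([
  {"x": 15, "y": 12, "z": 4, "rx": 0, "ry": 0, "rz": -0.02, "jaw": 0.5},
  {"x": 15, "y": 0, "z": 0, "rx": 0, "ry": 0, "rz": 0, "jaw": 0.5},
  {"x": 0, "y": 0, "z": 0, "rx": 0, "ry": 0, "rz": 0, "jaw": 0.5},
])

```text
t: 10.9
eef_pos: [670.7, -496.0, 182.7]
ee_rot: [[-0.373, 0.396, -0.839], [0.591, -0.596, -0.544], [-0.715, -0.699, -0.012]]
force: [-0.1, 0.1, 0.7]
gripper_width: 45.5
```

```bash
python3 - <<'E'
from kin import *
p,R=pick(HOLD["B"],45,0);delta(p,R)
E
```

```text
t 10.9 pos [ 670.7 -496.   182.7] q [-0.685  0.926  1.322  0.224  1.64   1.804] F [-0.1  0.1  0.7] w 45.5
 shift tool [23.2  4.9  0.8]
 turn [ 0.011 -0.005 -0.011]
```

>>> carry_out([
  {"x": 14, "y": 3, "z": 1, "rx": 0, "ry": 0, "rz": -0.01, "jaw": 0.5},
  {"x": 12, "y": 2, "z": 0, "rx": 0, "ry": 0, "rz": 0, "jaw": 0.5},
  {"x": 0, "y": 0, "z": 0, "rx": 0, "ry": 0, "rz": 0, "jaw": 0.3},
  {"x": 0, "y": 0, "z": 0, "rx": 0, "ry": 0, "rz": 0, "jaw": 0},
  {"x": 0, "y": 0, "z": 0, "rx": 0, "ry": 0, "rz": 0, "jaw": 0},
  {"x": 0, "y": 0, "z": 0, "rx": 0, "ry": 0, "rz": 0, "jaw": 0},
  {"x": 0, "y": 0, "z": 0, "rx": 0, "ry": 0, "rz": 0, "jaw": 0},
], squeeze=45)

```text
t: 11.6
eef_pos: [662.7, -484.1, 161.1]
ee_rot: [[-0.375, 0.394, -0.839], [0.597, -0.59, -0.543], [-0.71, -0.705, -0.014]]
force: [0.8, 0.6, -0.9]
gripper_width: 23.1
```

```bash
python3 - <<'E'
from kin import *
p,R=pick(HOLD["B"],45,0);delta(p,R)
E
```

```text
t 11.6 pos [ 662.7 -484.1  161.1] q [-0.681  0.937  1.351  0.23   1.607  1.798] F [ 0.8  0.6 -0.9] w 23.1
 shift tool [-2.2  0.   0.3]
 turn [ 0.012 -0.007 -0.003]
```

>>> carry_out([
  {"x": -14, "y": -14, "z": 0, "rx": 0, "ry": 0, "rz": 0, "jaw": 0},
  {"x": -28, "y": -28, "z": 0, "rx": 0, "ry": 0, "rz": 0, "jaw": 0},
  {"x": -35, "y": -35, "z": 0, "rx": 0, "ry": 0, "rz": 0, "jaw": 0},
  {"x": -35, "y": -35, "z": 0, "rx": 0, "ry": 0, "rz": 0, "jaw": 0},
  {"x": -35, "y": -35, "z": 0, "rx": 0, "ry": 0, "rz": 0, "jaw": 0},
])

```text
t: 12.1
eef_pos: [658.0, -484.0, 368.8]
ee_rot: [[-0.382, 0.387, -0.839], [0.6, -0.587, -0.544], [-0.703, -0.711, -0.008]]
force: [1.7, -0.3, -3.5]
gripper_width: 23.1
```

```bash
python3 - <<'E'
from kin import *
p,R=place(1,45,80,U(75));print(p);delta(p+[0,0,60],R)
p,R=place(1,45,80,U(90));print(p);delta(p+[0,0,60],R)
E
```

```text
[499.22212237 247.93854662 346.3370117 ]
t 12.1 pos [ 658.  -484.   368.8] q [-0.684  0.696  1.359  0.234  1.846  1.853] F [ 1.7 -0.3 -3.5] w 23.1
 shift tool [ 473.4 -517.7 -265.1]
 turn [-2.474 -0.651  0.421]
[511.56898812 248.79299196 346.3370117 ]
t 12.1 pos [ 658.  -484.   368.8] q [-0.684  0.696  1.359  0.234  1.846  1.853] F [ 1.7 -0.3 -3.5] w 23.1
 shift tool [ 469.2 -513.4 -275.9]
 turn [-2.711 -0.712  0.262]
```

>>> carry_out([
  {"x": 0, "y": 0, "z": 0, "rx": -0.137, "ry": -0.036, "rz": 0.023, "jaw": 0},
  {"x": 0, "y": 0, "z": 0, "rx": -0.137, "ry": -0.036, "rz": 0.023, "jaw": 0},
  {"x": 0, "y": 0, "z": 0, "rx": -0.137, "ry": -0.036, "rz": 0.023, "jaw": 0},
  {"x": 0, "y": 0, "z": 0, "rx": -0.137, "ry": -0.036, "rz": 0.023, "jaw": 0},
  {"x": 0, "y": 0, "z": 0, "rx": -0.137, "ry": -0.036, "rz": 0.023, "jaw": 0},
  {"x": 0, "y": 0, "z": 0, "rx": -0.137, "ry": -0.036, "rz": 0.023, "jaw": 0},
  {"x": 0, "y": 0, "z": 0, "rx": -0.137, "ry": -0.036, "rz": 0.023, "jaw": 0},
  {"x": 0, "y": 0, "z": 0, "rx": -0.137, "ry": -0.036, "rz": 0.023, "jaw": 0},
  {"x": 0, "y": 0, "z": 0, "rx": -0.137, "ry": -0.036, "rz": 0.023, "jaw": 0},
  {"x": 0, "y": 0, "z": 0, "rx": -0.137, "ry": -0.036, "rz": 0.023, "jaw": 0},
])

```text
t: 13.1
eef_pos: [656.2, -484.4, 394.6]
ee_rot: [[-0.285, 0.861, 0.42], [0.254, 0.491, -0.834], [-0.924, -0.131, -0.359]]
force: [-0.8, 0.2, -3.9]
gripper_width: 23.2
```

```bash
python3 - <<'E'
from kin import *
p,R=place(1,45,80,U(75));print(p);delta(p+[0,0,60],R)
E
```

```text
[499.22212237 247.93854662 346.3370117 ]
t 13.1 pos [ 656.2 -484.4  394.6] q [-0.667  0.618  1.403  0.023  1.511  0.405] F [-0.8  0.2 -3.9] w 23.2
 shift tool [ 219.7  222.5 -680.7]
 turn [-1.051 -0.261  0.188]
```

>>> carry_out([
  {"x": 0, "y": 0, "z": 0, "rx": -0.131, "ry": -0.033, "rz": 0.024, "jaw": 0},
  {"x": 0, "y": 0, "z": 0, "rx": -0.131, "ry": -0.033, "rz": 0.024, "jaw": 0},
  {"x": 0, "y": 0, "z": 0, "rx": -0.131, "ry": -0.033, "rz": 0.024, "jaw": 0},
  {"x": 0, "y": 0, "z": 0, "rx": -0.131, "ry": -0.033, "rz": 0.024, "jaw": 0},
  {"x": 0, "y": 0, "z": 0, "rx": -0.131, "ry": -0.033, "rz": 0.024, "jaw": 0},
  {"x": 0, "y": 0, "z": 0, "rx": -0.131, "ry": -0.033, "rz": 0.024, "jaw": 0},
  {"x": 0, "y": 0, "z": 0, "rx": -0.131, "ry": -0.033, "rz": 0.024, "jaw": 0},
  {"x": 0, "y": 0, "z": 0, "rx": -0.131, "ry": -0.033, "rz": 0.024, "jaw": 0},
])

```text
t: 13.9
eef_pos: [653.2, -483.0, 404.8]
ee_rot: [[0.033, 0.017, 0.999], [0.279, 0.96, -0.025], [-0.96, 0.279, 0.027]]
force: [-0.4, 0.9, -3.2]
gripper_width: 23.0
```

```bash
python3 - <<'E'
from kin import *
p,R=place(1,45,80,U(75));print(p);delta(p+[0,0,60],R)
E
```

```text
[499.22212237 247.93854662 346.3370117 ]
t 13.9 pos [ 653.2 -483.   404.8] q [-0.688  0.572  1.452  0.249  1.283 -0.758] F [-0.4  0.9 -3.2] w 23.0
 shift tool [ 197.1  699.6 -172.2]
 turn [ 0.043  0.016 -0.004]
```

>>> carry_out([
  {"x": 12, "y": 44, "z": -11, "rx": 0, "ry": 0, "rz": 0, "jaw": 0},
  {"x": 12, "y": 44, "z": -11, "rx": 0, "ry": 0, "rz": 0, "jaw": 0},
  {"x": 12, "y": 44, "z": -11, "rx": 0, "ry": 0, "rz": 0, "jaw": 0},
  {"x": 12, "y": 44, "z": -11, "rx": 0, "ry": 0, "rz": 0, "jaw": 0},
  {"x": 12, "y": 44, "z": -11, "rx": 0, "ry": 0, "rz": 0, "jaw": 0},
  {"x": 12, "y": 44, "z": -11, "rx": 0, "ry": 0, "rz": 0, "jaw": 0},
  {"x": 12, "y": 44, "z": -11, "rx": 0, "ry": 0, "rz": 0, "jaw": 0},
  {"x": 12, "y": 44, "z": -11, "rx": 0, "ry": 0, "rz": 0, "jaw": 0},
  {"x": 12, "y": 44, "z": -11, "rx": 0, "ry": 0, "rz": 0, "jaw": 0},
  {"x": 12, "y": 44, "z": -11, "rx": 0, "ry": 0, "rz": 0, "jaw": 0},
])

```text
t: 14.9
eef_pos: [543.0, -13.0, 418.5]
ee_rot: [[0.04, 0.015, 0.999], [0.276, 0.961, -0.025], [-0.96, 0.277, 0.034]]
force: [1.2, 0.2, -3.4]
gripper_width: 23.1
```

```bash
python3 - <<'E'
from kin import *
p,R=place(1,45,80,U(75));print(p);delta(p+[0,0,60],R)
E
```

```text
[499.22212237 247.93854662 346.3370117 ]
t 14.9 pos [543.  -13.  418.5] q [-0.107  0.115  2.05   0.339  0.994 -0.275] F [ 1.2  0.2 -3.4] w 23.1
 shift tool [ 81.9 246.7 -50.7]
 turn [ 0.045  0.022 -0.002]
```

>>> carry_out([
  {"x": 14, "y": 42, "z": -8, "rx": 0.009, "ry": 0.004, "rz": 0, "jaw": 0},
  {"x": 14, "y": 42, "z": -9, "rx": 0.009, "ry": 0.004, "rz": 0, "jaw": 0},
  {"x": 14, "y": 42, "z": -9, "rx": 0.009, "ry": 0.004, "rz": 0, "jaw": 0},
  {"x": 14, "y": 42, "z": -9, "rx": 0.009, "ry": 0.004, "rz": 0, "jaw": 0},
  {"x": 14, "y": 42, "z": -9, "rx": 0.009, "ry": 0.004, "rz": 0, "jaw": 0},
  {"x": 10, "y": 30, "z": -6, "rx": 0, "ry": 0, "rz": 0, "jaw": 0},
  {"x": 0, "y": 0, "z": 0, "rx": 0, "ry": 0, "rz": 0, "jaw": 0},
])

```text
t: 15.6
eef_pos: [495.6, 254.7, 415.0]
ee_rot: [[0.021, 0.055, 0.998], [0.279, 0.959, -0.059], [-0.96, 0.279, 0.005]]
force: [-0.6, -0.1, -3.4]
gripper_width: 23.1
```

```bash
python3 - <<'E'
from kin import *
p,R=place(1,45,60,U(75));print(p);delta(p,R)
a=r.snapshot("side")["img"][100:290,130:320];b=r.snapshot("top")["img"][130:260,100:290]
a=cv2.resize(a,None,fx=2.1,fy=2.1,interpolation=2);b=cv2.resize(b,(400,274),interpolation=2)
c=np.zeros((400,800,3),np.uint8);c[:399,:399]=a[:399,:399];c[:274,400:]=b
cv2.imwrite("pics/p1.png",c[:,:,::-1])
E
```

```text
[499.22212237 247.93854662 326.3370117 ]
t 15.6 pos [495.6 254.7 415. ] q [0.398 0.128 2.042 0.332 0.868 0.254] F [-0.6 -0.1 -3.4] w 23.1
 shift tool [ 83.3 -31.1   3.6]
 turn [ 0.004  0.004 -0.004]
```

View pics/p1.png

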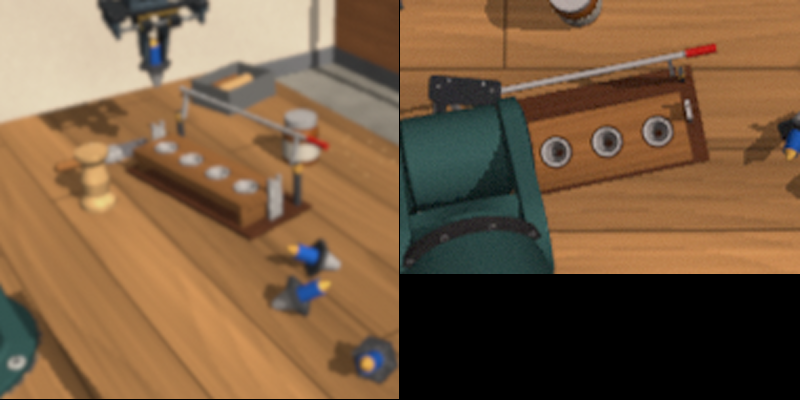

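The picture shows the holder held upright above the +y end of the rack, with its taper tip near px (155,80) on the left. The bar is back on the right panel and sockets 2–4 are empty. I'll bring it down.

>>> carry_out([
  {"x": 28, "y": -10, "z": 1, "rx": 0, "ry": 0, "rz": 0, "jaw": 0},
  {"x": 28, "y": -10, "z": 1, "rx": 0, "ry": 0, "rz": 0, "jaw": 0},
  {"x": 27, "y": -10, "z": 1, "rx": 0, "ry": 0, "rz": 0, "jaw": 0},
  {"x": 0, "y": 0, "z": 0, "rx": 0, "ry": 0, "rz": 0, "jaw": 0},
])

```text
t: 16.1
eef_pos: [500.1, 242.3, 327.7]
ee_rot: [[0.026, 0.058, 0.998], [0.279, 0.958, -0.063], [-0.96, 0.28, 0.009]]
force: [-0.4, 0.0, -3.7]
gripper_width: 23.0
```

```bash
python3 - <<'E'
from kin import *
p,R=place(1,45,60,U(75));delta(p,R)
E
```

```text
t 16.1 pos [500.1 242.3 327.7] q [0.374 0.253 2.084 0.393 0.712 0.148] F [-0.4  0.  -3.7] w 23.0
 shift tool [ 2.8  5.  -1.3]
 turn [ 0.002  0.009 -0.004]
```

>>> carry_out([
  {"x": 16, "y": 1, "z": -1, "rx": 0, "ry": 0.008, "rz": 0, "jaw": 0},
  {"x": 16, "y": -4, "z": 0, "rx": 0, "ry": 0, "rz": 0, "jaw": 0},
  {"x": 14, "y": -4, "z": 0, "rx": 0, "ry": 0, "rz": 0, "jaw": 0},
  {"x": 0, "y": 0, "z": 0, "rx": 0, "ry": 0, "rz": 0, "jaw": 0},
])

```text
t: 16.5
eef_pos: [501.6, 246.2, 283.7]
ee_rot: [[0.022, 0.06, 0.998], [0.281, 0.958, -0.064], [-0.96, 0.282, 0.004]]
force: [-0.6, -0.2, -3.5]
gripper_width: 23.1
```

```bash
python3 - <<'E'
from kin import *
p,R=place(1,45,0,U(75));delta(p,R)
E
```

```text
t 16.5 pos [501.6 246.2 283.7] q [0.379 0.331 2.088 0.437 0.64  0.101] F [-0.6 -0.2 -3.5] w 23.1
 shift tool [17.1 -3.4 -2.6]
 turn [-0.001  0.005 -0.006]
```

>>> carry_out([
  {"x": 6, "y": -1, "z": -2, "rx": 0, "ry": 0.005, "rz": 0, "jaw": 0},
  {"x": 6, "y": -1, "z": -1, "rx": 0, "ry": 0, "rz": 0, "jaw": 0},
  {"x": 6, "y": -1, "z": 0, "rx": 0, "ry": 0, "rz": 0, "jaw": 0},
  {"x": 0, "y": 0, "z": 0, "rx": 0, "ry": 0, "rz": 0, "jaw": 0},
])

```text
t: 16.9
eef_pos: [499.2, 248.8, 265.7]
ee_rot: [[0.019, 0.06, 0.998], [0.282, 0.957, -0.063], [-0.959, 0.283, 0.001]]
force: [0.1, 0.3, -3.6]
gripper_width: 23.3
```

```bash
python3 - <<'E'
from kin import *
p,R=place(1,45,0,U(75));delta(p,R)
E
```

```text
t 16.9 pos [499.2 248.8 265.7] q [0.385 0.362 2.092 0.459 0.611 0.079] F [ 0.1  0.3 -3.6] w 23.3
 shift tool [-0.8 -0.6  0. ]
 turn [-0.001  0.001 -0.007]
```

>>> carry_out([
  {"x": 3, "y": -0.9, "z": 0, "rx": 0, "ry": 0, "rz": 0, "jaw": 0},
  {"x": 3, "y": -0.9, "z": 0, "rx": 0, "ry": 0, "rz": 0, "jaw": 0},
  {"x": 0, "y": 0, "z": 0, "rx": 0, "ry": 0, "rz": 0, "jaw": 0},
])

```text
t: 17.2
eef_pos: [499.8, 248.8, 261.3]
ee_rot: [[0.019, 0.058, 0.998], [0.283, 0.957, -0.061], [-0.959, 0.284, 0.001]]
force: [-1.2, -4.0, -7.6]
gripper_width: 23.2
```

```bash
python3 - <<'E'
from kin import *
p,R=place(1,45,0,U(75));delta(p,R)
E
```

```text
t 17.2 pos [499.8 248.8 261.3] q [0.384 0.37  2.091 0.467 0.604 0.069] F [-1.2 -4.  -7.6] w 23.2
 shift tool [-5.1  0.6 -0.5]
 turn [ 0.001  0.001 -0.008]
```

>>> carry_out([
  {"x": 2, "y": -0.6, "z": 0, "rx": 0, "ry": 0, "rz": 0, "jaw": 0},
  {"x": 2, "y": -0.6, "z": 0, "rx": 0, "ry": 0, "rz": 0, "jaw": 0},
  {"x": 0, "y": 0, "z": 0, "rx": 0, "ry": 0, "rz": 0, "jaw": 0},
])

```text
t: 17.5
eef_pos: [500.2, 248.4, 261.4]
ee_rot: [[0.016, 0.056, 0.998], [0.285, 0.957, -0.058], [-0.958, 0.286, -0.0]]
force: [1.3, -3.5, -12.0]
gripper_width: 22.9
```

```bash
python3 - <<'E'
from kin import *
p,R=place(1,45,0,U(75));delta(p,R)
a=r.snapshot("side")["img"][130:240,140:300]
cv2.imwrite("pics/p2.png",cv2.resize(a,None,fx=5,fy=5,interpolation=2)[:,:,::-1])
E
```

```text
t 17.5 pos [500.2 248.4 261.4] q [0.383 0.371 2.09  0.47  0.607 0.062] F [  1.3  -3.5 -12. ] w 22.9
 shift tool [-4.9  1.  -1. ]
 turn [ 0.003 -0.001 -0.011]
```

View pics/p2.png

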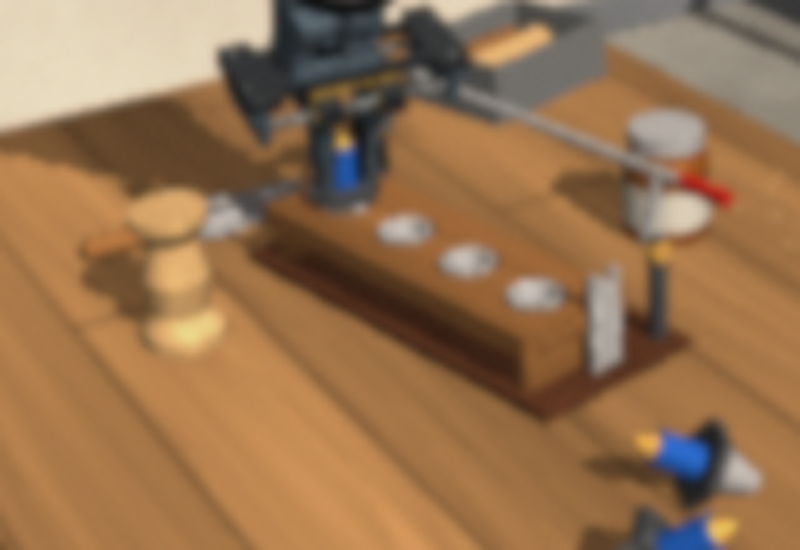

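>>> carry_out([
  {"x": 0, "y": 0, "z": 0, "rx": 0, "ry": 0, "rz": 0, "jaw": 0.45},
  {"x": 0, "y": 0, "z": 0, "rx": 0, "ry": 0, "rz": 0, "jaw": 0.45},
  {"x": 0, "y": 0, "z": 0, "rx": 0, "ry": 0, "rz": 0, "jaw": 0.45},
  {"x": -15, "y": 4, "z": 0, "rx": 0, "ry": 0, "rz": 0, "jaw": 0.45},
  {"x": -40, "y": 8, "z": 0, "rx": 0, "ry": 0, "rz": 0, "jaw": 0.45},
  {"x": -45, "y": 8, "z": 0, "rx": 0, "ry": 0, "rz": 0, "jaw": 0.45},
  {"x": -45, "y": -10, "z": 0, "rx": 0, "ry": 0, "rz": 0, "jaw": 0.6},
  {"x": 0, "y": -45, "z": 0, "rx": 0, "ry": 0, "rz": 0, "jaw": 0.6},
  {"x": 0, "y": -45, "z": 0, "rx": 0, "ry": 0, "rz": 0, "jaw": 0.6},
  {"x": 0, "y": -45, "z": 0, "rx": 0, "ry": 0, "rz": 0, "jaw": 0.6},
])

```text
t: 18.55
eef_pos: [492.2, 86.6, 379.7]
ee_rot: [[0.028, 0.048, 0.998], [0.285, 0.957, -0.054], [-0.958, 0.286, 0.013]]
force: [0.3, 0.1, -0.8]
gripper_width: 54.8
```

```bash
cat >> kin.py <<'E'
def seated():
    "blue body centroid per socket vs expected for seated holder, both views"
    for nme in("side","top"):
        d=snap(nme);b=[c for c,a in holders(d)[0] if a>8]
        for k,y in enumerate((112.5,37.5,-37.5,-112.5),1):
            e=proj(d,[rack(0,y,66+25)])[0]
            m=[(c-e) for c in b if np.hypot(*(c-e))<12]
            if m:print(nme,k,e.round(0),"off",np.round(m,1).tolist())
E
python3 - <<'E'
from kin import *
delta();seated();see()
d=snap("side","p3.png",(150,130,270,220),5)
E
```

```text
t 18.55 pos [492.2  86.6 379.7] q [ 0.083  0.092  2.16   0.377  0.873 -0.106] F [ 0.3  0.1 -0.8] w 54.8
 turn [0. 0. 0.]
side 1 [207. 162.] off [[0.8, 1.6]]
side 2 [219. 168.] off [[-11.2, -4.0]]
top 1 [147. 207.] off [[2.4, 0.5]]
blue [287.5 195.8] 69 [ 536. -127.]
blue [407.6 208.6] 70 [ 494. -504.]
blue [312.1 213.4] 69 [ 480. -203.]
blue [364.6 219.1] 74 [ 462. -368.]
blue [393.2 252.2] 70 [ 359. -454.]
```

View pics/p3.png

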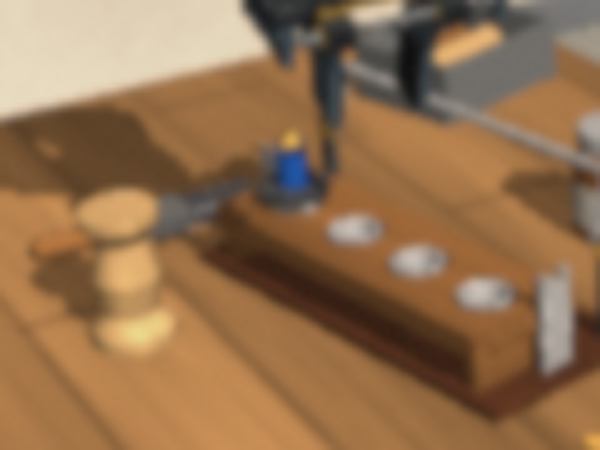

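Holder B stands in socket 1. The blue body is within about 2 px of the expected seated position in both views. Next I plan C, and check that A can be reached with its new heading.

```bash
python3 - <<'E'
from kin import *
d=snap("top")
x,c=fit(d,(285.5,205),(292,183));print("A",x.round(2),c)
t=x[2];HA=(536-22*np.cos(t),-127-22*np.sin(t),t);print(HA)
for al in(0,15,30,45):
    for b in(0,80):print(al,b,*ik(*pick(HA,al,b),[-.3,.4,2,.6,.8,1]),*ik(*pick(HA,al,b),[-.3,.4,2,3.1,.5,-1]))
HC=(462.8,-189.4,-.67)
p,R=pick(HC,45,80);print(p);delta(p+[0,0,150],R);print(ik(p+[0,0,150],R))
E
```

```text
A [ 550.98 -135.13    2.79] 0.3066304603530826
(np.float64(556.6309586701486), np.float64(-134.63960367758816), np.float64(2.7869506033728646))
0 0 [-0.23  0.45  2.1  -0.    0.59 -1.45] 0.0 0.28 [-0.15  0.46  2.27  4.2   0.31  0.66] 0.3867 0.0
0 80 [-0.23  0.31  2.09  0.    0.74 -1.45] 0.0 0.43 [-0.15  0.3   2.31  4.2   0.31  0.65] 0.5366 0.0
15 0 [-0.2   0.39  2.24 -0.15  0.31 -1.28] 0.0032 0.0 [-0.12  0.42  2.34  4.2   0.31  0.71] 0.1237 0.0
15 80 [-0.2   0.18  2.3  -0.1   0.4  -1.33] 0.0 0.09 [-0.11  0.22  2.42  4.2   0.31  0.7 ] 0.2065 0.0
30 0 [-0.1   0.38  2.33 -1.06  0.31 -0.26] 0.08 0.0 [-0.16  0.42  2.42  3.56  0.31  1.34] 0.0062 0.0
30 80 [-0.07  0.15  2.45 -1.06  0.31 -0.26] 0.034 0.0 [-0.08  0.19  2.51  4.2   0.31  0.76] 0.0265 0.0
45 0 [-0.07  0.4   2.37 -1.06  0.31 -0.2 ] 0.3082 0.0 [-0.13  0.54  2.49  3.39  0.68  1.53] 0.0 0.17
45 80 [-0.03  0.16  2.52 -1.06  0.31 -0.18] 0.2167 0.0 [-0.08  0.31  2.62  3.49  0.59  1.47] 0.0 0.04
[ 626.46400068 -319.06348779  219.15924557]
t 18.8 pos [492.5  87.9 378.8] q [ 0.086  0.094  2.159  0.377  0.872 -0.102] F [-1.3 -0.3 -1.3] w 54.6
 shift tool [-103.4 -385.5  156.1]
 turn [ 2.184  0.558 -0.608]
(array([-0.5 ,  0.65,  1.49,  0.12,  1.78,  1.72]), np.float64(0.0), np.float64(1.09))
```

```bash
python3 - <<'E'
from kin import *
HA=(556.6,-134.6,2.787)
for k in(2,3,4):
  for deg in(60,75,90,105):
    for al in (0,10):
      print(k,deg,al,*ik(*place(k,al,0,U(deg)),[-.3,.4,2,.6,.8,1]),*ik(*place(k,al,80,U(deg)),[-.3,.4,2,.6,.8,1]))
p,R=pick(HA,0,80);print(p);delta(p+[0,0,80],R);print(ik(p+[0,0,150],R))
p,R=pick(HA,8,80);print(p);delta(p+[0,0,80],R);print(ik(p+[0,0,150],R))
E
```

```text
2 60 0 [-0.15  0.62  2.27  1.6   1.04 -1.28] 0.0 0.39 [-0.15  0.42  2.31  1.51  1.04 -1.09] 0.0 0.35
2 60 10 [-0.07  0.5   2.28  1.52  0.85 -1.11] 0.0 0.38 [-0.07  0.31  2.3   1.37  0.88 -0.88] 0.0 0.36
2 75 0 [-0.16  0.66  2.13  1.3   1.13 -1.18] 0.0 0.53 [-0.16  0.49  2.16  1.24  1.17 -1.04] 0.0 0.5
2 75 10 [-0.09  0.55  2.16  1.22  0.97 -1.04] 0.0 0.5 [-0.09  0.38  2.17  1.13  1.03 -0.87] 0.0 0.49
2 90 0 [-0.13  0.71  1.98  1.06  1.25 -1.12] 0.0 0.68 [-0.13  0.56  2.01  1.03  1.31 -1.02] 0.0 0.65
2 90 10 [-0.07  0.61  2.02  0.99  1.11 -1.02] 0.0 0.64 [-0.07  0.46  2.04  0.94  1.18 -0.9 ] 0.0 0.62
2 105 0 [-0.07  0.77  1.84  0.87  1.38 -1.11] 0.0 0.82 [-0.07  0.63  1.87  0.86  1.45 -1.03] 0.0 0.79
2 105 10 [-0.03  0.67  1.89  0.81  1.24 -1.03] 0.0 0.77 [-0.03  0.53  1.91  0.79  1.32 -0.94] 0.0 0.75
3 60 0 [-0.3   0.64  2.21  1.43  1.08 -1.24] 0.0 0.45 [-0.3   0.45  2.25  1.35  1.11 -1.07] 0.0 0.41
3 60 10 [-0.23  0.52  2.24  1.35  0.91 -1.08] 0.0 0.42 [-0.23  0.34  2.26  1.24  0.96 -0.88] 0.0 0.4
3 75 0 [-0.29  0.68  2.07  1.17  1.19 -1.16] 0.0 0.59 [-0.29  0.52  2.1   1.12  1.24 -
[... 1232 characters left out ...]
1
4 105 10 [-0.24  0.72  1.79  0.65  1.36 -1.09] 0.0 0.87 [-0.24  0.59  1.81  0.64  1.45 -1.02] 0.0 0.85
[ 527.89272467 -123.9713645   292.96833671]
t 18.8 pos [492.5  87.9 378.8] q [ 0.086  0.094  2.159  0.377  0.872 -0.102] F [-1.3 -0.3 -1.3] w 54.6
 shift tool [ -54.  -202.7   47. ]
 turn [-1.26   0.193 -0.243]
(array([-0.23,  0.08,  2.03,  0.  ,  1.03, -1.45]), np.float64(0.0), np.float64(0.63))
[ 495.00297892 -111.79420331  290.51589003]
t 18.8 pos [492.5  87.9 378.8] q [ 0.086  0.094  2.159  0.377  0.872 -0.102] F [-1.3 -0.3 -1.3] w 54.6
 shift tool [ -49.  -193.4   13.4]
 turn [-1.275  0.105 -0.364]
(array([-0.22, -0.02,  2.14, -0.02,  0.88, -1.42]), np.float64(0.0), np.float64(0.52))
```

>>> carry_out([
  {"x": -10, "y": -40, "z": 5, "rx": 0, "ry": 0, "rz": 0, "jaw": 0.5},
  {"x": -10, "y": -40, "z": 5, "rx": 0, "ry": 0, "rz": 0, "jaw": 0.5},
  {"x": -10, "y": -40, "z": 5, "rx": 0, "ry": 0, "rz": 0, "jaw": 0.5},
  {"x": -10, "y": -40, "z": 5, "rx": 0, "ry": 0, "rz": 0, "jaw": 0.5},
  {"x": -10, "y": -40, "z": 5, "rx": 0, "ry": 0, "rz": 0, "jaw": 0.5},
])

```text
t: 19.3
eef_pos: [509.7, -116.5, 373.9]
ee_rot: [[0.026, 0.034, 0.999], [0.285, 0.958, -0.04], [-0.958, 0.286, 0.016]]
force: [0.4, 0.5, 1.1]
gripper_width: 46.0
```

>>> carry_out([
  {"x": 0, "y": 0, "z": 0, "rx": -0.127, "ry": 0.013, "rz": -0.032, "jaw": 0.5},
  {"x": 0, "y": 0, "z": 0, "rx": -0.127, "ry": 0.013, "rz": -0.032, "jaw": 0.5},
  {"x": 0, "y": 0, "z": 0, "rx": -0.127, "ry": 0.013, "rz": -0.032, "jaw": 0.5},
  {"x": 0, "y": 0, "z": 0, "rx": -0.127, "ry": 0.013, "rz": -0.032, "jaw": 0.5},
  {"x": 0, "y": 0, "z": 0, "rx": -0.127, "ry": 0.013, "rz": -0.032, "jaw": 0.5},
  {"x": 0, "y": 0, "z": 0, "rx": -0.127, "ry": 0.013, "rz": -0.032, "jaw": 0.5},
  {"x": 0, "y": 0, "z": 0, "rx": -0.127, "ry": 0.013, "rz": -0.032, "jaw": 0.5},
  {"x": 0, "y": 0, "z": 0, "rx": -0.127, "ry": 0.013, "rz": -0.032, "jaw": 0.5},
  {"x": 0, "y": 0, "z": 0, "rx": -0.127, "ry": 0.013, "rz": -0.032, "jaw": 0.5},
  {"x": 0, "y": 0, "z": 0, "rx": -0.127, "ry": 0.013, "rz": -0.032, "jaw": 0.5},
])

```text
t: 20.3
eef_pos: [517.4, -110.2, 380.8]
ee_rot: [[0.111, -0.954, 0.28], [-0.039, 0.277, 0.96], [-0.993, -0.118, -0.006]]
force: [0.4, -1.0, -0.5]
gripper_width: 45.7
```

```bash
python3 - <<'E'
from kin import *
HA=(555,-134.6,2.787)
s=snap("side");b,_=holders(s)
for c,a in b:
    if c[0]>240 and c[1]>190: print("blue",c.round(1),a,back(s,c,36).round(0)[:2])
see()
p,R=pick(HA,5,50);delta(p,R);print(ik(p,R))
E
```

```text
blue [276.6 221. ] 74 [ 533. -133.]
blue [276.1 238.6] 80 [ 477. -208.]
blue [309.2 270.1] 40 [ 469. -371.]
blue [351.6 295.6] 20 [ 494. -499.]
blue [294.6 306.4] 30 [ 360. -449.]
blue [407.7 208.6] 69 [ 494. -504.]
blue [364.7 219.1] 72 [ 462. -368.]
blue [393.2 252.3] 69 [ 358. -454.]
t 20.4 pos [ 517.3 -110.2  380.7] q [-0.253  0.128  2.11  -0.013  0.787 -1.529] F [ 0.1 -1.  -0. ] w 45.7
 shift tool [117.1  20.6  -8.8]
 turn [0.068 0.002 0.03 ]
(array([-0.22,  0.32,  2.17, -0.02,  0.57, -1.42]), np.float64(0.0), np.float64(0.26))
```

>>> carry_out([
  {"x": 30, "y": 5, "z": -3, "rx": 0.017, "ry": 0, "rz": 0.008, "jaw": 0.5},
  {"x": 30, "y": 5, "z": -3, "rx": 0.017, "ry": 0, "rz": 0.008, "jaw": 0.5},
  {"x": 30, "y": 5, "z": -3, "rx": 0.017, "ry": 0, "rz": 0.008, "jaw": 0.5},
  {"x": 25, "y": 5, "z": -2, "rx": 0.017, "ry": 0, "rz": 0.006, "jaw": 0.5},
  {"x": 0, "y": 0, "z": 0, "rx": 0, "ry": 0, "rz": 0, "jaw": 0.5},
])

```text
t: 20.9
eef_pos: [509.4, -115.1, 264.0]
ee_rot: [[0.084, -0.927, 0.365], [-0.026, 0.364, 0.931], [-0.996, -0.088, 0.007]]
force: [0.3, 0.4, 0.7]
gripper_width: 45.8
```

```bash
python3 - <<'E'
from kin import *
HA=(555.5,-136,2.787)
p,R=pick(HA,5,0);delta(p,R)
E
```

```text
t 20.9 pos [ 509.4 -115.1  264. ] q [-0.266  0.319  2.153 -0.005  0.581 -1.459] F [0.3 0.4 0.7] w 45.8
 shift tool [51.9 -0.4 -3.9]
 turn [-0.02   0.005  0.001]
```

>>> carry_out([
  {"x": 20, "y": 0, "z": -4, "rx": -0.02, "ry": 0, "rz": 0, "jaw": 0.5},
  {"x": 20, "y": 0, "z": 0, "rx": 0, "ry": 0, "rz": 0, "jaw": 0.5},
  {"x": 12, "y": 0, "z": 0, "rx": 0, "ry": 0, "rz": 0, "jaw": 0.5},
  {"x": 0, "y": 0, "z": 0, "rx": 0, "ry": 0, "rz": 0, "jaw": 0.5},
])

```text
t: 21.3
eef_pos: [515.9, -119.0, 217.2]
ee_rot: [[0.085, -0.932, 0.352], [-0.025, 0.352, 0.936], [-0.996, -0.089, 0.007]]
force: [-5.9, 0.3, 8.1]
gripper_width: 45.5
```

```bash
python3 - <<'E'
from kin import *
HA=(555.5,-136,2.787)
p,R=pick(HA,5,0);delta(p,R)
E
```

```text
t 21.3 pos [ 515.9 -119.   217.2] q [-0.271  0.418  2.14  -0.003  0.495 -1.478] F [-5.9  0.3  8.1] w 45.5
 shift tool [ 4.6  3.  -2.2]
 turn [-0.006  0.006  0.002]
```

>>> carry_out([
  {"x": -2, "y": 8, "z": -2, "rx": 0, "ry": 0, "rz": 0, "jaw": 0.5},
  {"x": 5, "y": 0, "z": 0, "rx": 0, "ry": 0, "rz": 0, "jaw": 0.5},
  {"x": 0, "y": 0, "z": 0, "rx": 0, "ry": 0, "rz": 0, "jaw": 0.5},
])

```text
t: 21.6
eef_pos: [510.0, -117.6, 216.5]
ee_rot: [[0.089, -0.931, 0.355], [-0.026, 0.354, 0.935], [-0.996, -0.092, 0.008]]
force: [-0.1, -0.5, -0.2]
gripper_width: 45.7
```

```bash
python3 - <<'E'
from kin import *
HA=(555.5,-136,2.787)
p,R=pick(HA,5,0);delta(p,R)
E
```

```text
t 21.6 pos [ 510.  -117.6  216.5] q [-2.710e-01  4.120e-01  2.152e+00 -2.000e-03  4.850e-01 -1.477e+00] F [-0.1 -0.5 -0.2] w 45.7
 shift tool [ 4.4 -3.1 -1.5]
 turn [-0.009  0.007  0.005]
```

>>> carry_out([
  {"x": 3, "y": -1, "z": -1, "rx": 0, "ry": 0, "rz": 0, "jaw": 0.4},
  {"x": 0, "y": 0, "z": 0, "rx": 0, "ry": 0, "rz": 0, "jaw": 0},
  {"x": 0, "y": 0, "z": 0, "rx": 0, "ry": 0, "rz": 0, "jaw": 0},
  {"x": 0, "y": 0, "z": 0, "rx": 0, "ry": 0, "rz": 0, "jaw": 0},
  {"x": 0, "y": 0, "z": 0, "rx": 0, "ry": 0, "rz": 0, "jaw": 0},
  {"x": 0, "y": 0, "z": 0, "rx": 0, "ry": 0, "rz": 0, "jaw": 0},
])

```text
t: 22.2
eef_pos: [511.8, -118.8, 213.7]
ee_rot: [[0.089, -0.93, 0.356], [-0.025, 0.355, 0.934], [-0.996, -0.092, 0.008]]
force: [-0.9, 1.6, 1.7]
gripper_width: 22.8
```

>>> carry_out([
  {"x": -15, "y": 0, "z": 0, "rx": 0, "ry": 0, "rz": 0, "jaw": 0},
  {"x": -35, "y": 0, "z": 0, "rx": 0, "ry": 0, "rz": 0, "jaw": 0},
  {"x": -45, "y": 0, "z": 0, "rx": 0, "ry": 0, "rz": 0, "jaw": 0},
  {"x": -45, "y": 0, "z": 0, "rx": 0, "ry": 0, "rz": 0, "jaw": 0},
  {"x": -20, "y": 0, "z": 0, "rx": 0, "ry": 0, "rz": 0, "jaw": 0},
])

```text
t: 22.7
eef_pos: [496.0, -114.7, 374.2]
ee_rot: [[0.08, -0.931, 0.357], [-0.023, 0.356, 0.934], [-0.997, -0.083, 0.007]]
force: [0.5, -0.3, -2.7]
gripper_width: 23.1
```

```bash
python3 - <<'E'
from kin import *
import kin
kin.G=38
s=snap("side");b,_=holders(s)
for c,a in b:
    if c[1]>150 and c[0]>200: print("blue",c.round(1),a)
p,R=place(2,5,100,U(75));delta(p,R);print(p,ik(p,R))
E
```

```text
blue [208.  163.7] 34
blue [276. 177.] 11
blue [276.1 238.6] 80
blue [309.3 270.2] 41
blue [351.5 295.6] 22
blue [294.6 306.4] 29
t 22.75 pos [ 496.4 -114.8  376.1] q [-2.730e-01  1.070e-01  2.144e+00 -1.000e-03  8.050e-01 -1.478e+00] F [ 4.3 -0.3  1.1] w 22.9
 shift tool [ 72.   64.6 185.2]
 turn [ 1.195 -0.565  0.907]
[508.24251421  79.43035789 300.1811794 ] (array([-0.12,  0.39,  2.17,  1.17,  1.12, -0.91]), np.float64(0.0), np.float64(0.49))
```

>>> carry_out([
  {"x": 0, "y": 0, "z": 0, "rx": 0.109, "ry": -0.051, "rz": 0.082, "jaw": 0},
  {"x": 0, "y": 0, "z": 0, "rx": 0.109, "ry": -0.051, "rz": 0.082, "jaw": 0},
  {"x": 0, "y": 0, "z": 0, "rx": 0.109, "ry": -0.051, "rz": 0.082, "jaw": 0},
  {"x": 0, "y": 0, "z": 0, "rx": 0.109, "ry": -0.051, "rz": 0.082, "jaw": 0},
  {"x": 0, "y": 0, "z": 0, "rx": 0.109, "ry": -0.051, "rz": 0.082, "jaw": 0},
  {"x": 0, "y": 0, "z": 0, "rx": 0.109, "ry": -0.051, "rz": 0.082, "jaw": 0},
  {"x": 0, "y": 0, "z": 0, "rx": 0.109, "ry": -0.051, "rz": 0.082, "jaw": 0},
  {"x": 0, "y": 0, "z": 0, "rx": 0.109, "ry": -0.051, "rz": 0.082, "jaw": 0},
  {"x": 0, "y": 0, "z": 0, "rx": 0.109, "ry": -0.051, "rz": 0.082, "jaw": 0},
  {"x": 0, "y": 0, "z": 0, "rx": 0.109, "ry": -0.051, "rz": 0.082, "jaw": 0},
])

```text
t: 23.75
eef_pos: [495.1, -114.9, 371.1]
ee_rot: [[0.013, -0.035, 0.999], [0.788, 0.615, 0.012], [-0.615, 0.788, 0.036]]
force: [-0.5, 0.2, -3.3]
gripper_width: 23.2
```

```bash
python3 - <<'E'
from kin import *
import kin
kin.G=38
p,R=place(2,5,100,U(75));delta(p,R);print(p,ik(p,R))
E
```

```text
t 23.75 pos [ 495.1 -114.9  371.1] q [-0.387  0.197  2.118  0.849  1.364 -0.839] F [-0.5  0.2 -3.3] w 23.2
 shift tool [197.   63.2  12.9]
 turn [ 0.072 -0.039  0.068]
[508.24251421  79.43035789 300.1811794 ] (array([-0.12,  0.39,  2.17,  1.17,  1.12, -0.91]), np.float64(0.0), np.float64(0.49))
```

>>> carry_out([
  {"x": 38, "y": 12, "z": 2, "rx": 0.02, "ry": -0.01, "rz": 0.018, "jaw": 0},
  {"x": 38, "y": 12, "z": 2, "rx": 0.02, "ry": -0.01, "rz": 0.018, "jaw": 0},
  {"x": 38, "y": 12, "z": 2, "rx": 0.02, "ry": -0.01, "rz": 0.018, "jaw": 0},
  {"x": 38, "y": 12, "z": 2, "rx": 0.012, "ry": -0.01, "rz": 0.014, "jaw": 0},
  {"x": 38, "y": 12, "z": 2, "rx": 0, "ry": 0, "rz": 0, "jaw": 0},
  {"x": 0, "y": 0, "z": 0, "rx": 0, "ry": 0, "rz": 0, "jaw": 0},
])

```text
t: 24.35
eef_pos: [512.1, 77.9, 301.3]
ee_rot: [[0.06, 0.053, 0.997], [0.825, 0.559, -0.08], [-0.562, 0.827, -0.01]]
force: [-1.0, -0.3, -1.6]
gripper_width: 23.3
```

```bash
python3 - <<'E'
from kin import *
import kin
kin.G=38
p,R=place(2,5,55,U(75));delta(p,R)
snap("side","p4.png",(160,90,320,210),5)
E
```

```text
t 24.35 pos [512.1  77.9 301.3] q [-0.019  0.302  2.168  1.207  1.084 -0.78 ] F [-1.  -0.3 -1.6] w 23.3
 shift tool [ 27.  -37.5  -3.5]
 turn [-0.018  0.009  0.003]
```

View pics/p4.png

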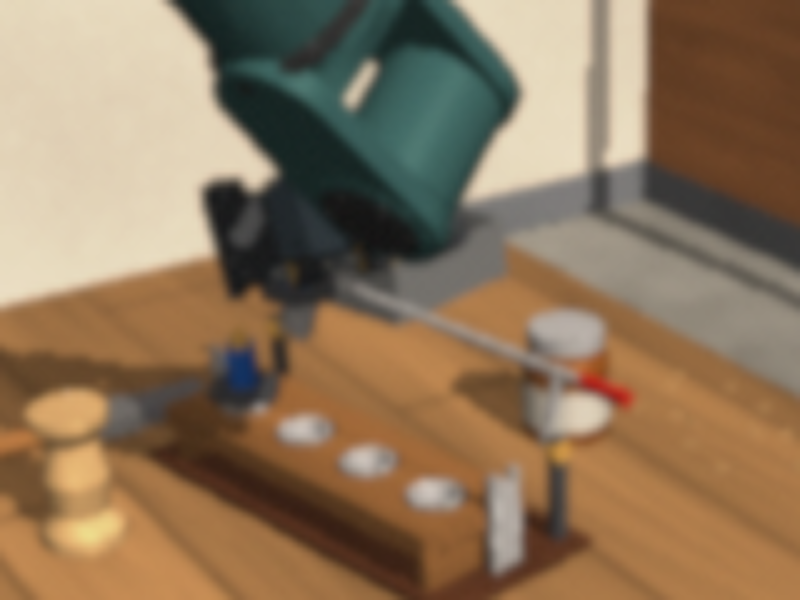

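>>> carry_out([
  {"x": 9, "y": -13, "z": -2, "rx": -0.009, "ry": 0.005, "rz": 0, "jaw": 0},
  {"x": 9, "y": -13, "z": -2, "rx": -0.009, "ry": 0.005, "rz": 0, "jaw": 0},
  {"x": 9, "y": -12, "z": 0, "rx": 0, "ry": 0, "rz": 0, "jaw": 0},
  {"x": 0, "y": 0, "z": 0, "rx": 0, "ry": 0, "rz": 0, "jaw": 0},
])

```text
t: 24.8
eef_pos: [507.7, 75.7, 252.9]
ee_rot: [[0.051, 0.036, 0.998], [0.824, 0.564, -0.063], [-0.565, 0.825, -0.0]]
force: [-0.4, 0.2, -2.7]
gripper_width: 22.9
```

```bash
python3 - <<'E'
from kin import *
import kin
kin.G=38
p,R=place(2,5,10,U(75));delta(p,R)
s=snap("side");im=s["img"].astype(int)
for nme in("side","top"):
    s=snap(nme)
    for c,a in holders(s)[0]:
        if c[0]<290 and 100<c[1]<240: print(nme,"blue",c.round(1),a)
    print(proj(s,[rack(0,37.5,66+55+z) for z in(-36,25,56)]).round(1).tolist())
E
```

```text
t 24.8 pos [507.7  75.7 252.9] q [-0.023  0.393  2.176  1.244  1.056 -0.899] F [-0.4  0.2 -2.7] w 22.9
 shift tool [ 27.3 -33.1   0.4]
 turn [-0.001  0.     0.007]
side blue [208.  165.1] 20
side blue [276.1 238.6] 80
[[219.5, 169.3], [218.3, 154.6], [217.6, 147.0]]
top blue [171.4 200.8] 13
top blue [149.3 207.3] 6
[[172.7, 201.7], [168.6, 200.7], [166.3, 200.2]]
```

>>> carry_out([
  {"x": 9, "y": -11, "z": 0, "rx": 0, "ry": 0, "rz": 0, "jaw": 0},
  {"x": 9, "y": -11, "z": 0, "rx": 0, "ry": 0, "rz": 0, "jaw": 0},
  {"x": 9, "y": -11, "z": 0, "rx": 0, "ry": 0, "rz": 0.006, "jaw": 0},
  {"x": 0, "y": 0, "z": 0, "rx": 0, "ry": 0, "rz": 0, "jaw": 0},
])

```text
t: 25.35
eef_pos: [509.5, 79.3, 210.8]
ee_rot: [[0.056, 0.031, 0.998], [0.827, 0.559, -0.064], [-0.559, 0.829, 0.006]]
force: [0.0, -0.4, -2.0]
gripper_width: 23.1
```

```bash
python3 - <<'E'
from kin import *
import kin
kin.G=38
p,R=place(2,5,0,U(75));delta(p,R)
E
```

```text
t 25.35 pos [509.5  79.3 210.8] q [-0.017  0.483  2.166  1.303  1.032 -0.995] F [ 0.  -0.4 -2. ] w 23.1
 shift tool [ 5.9 -8.8 -1.4]
 turn [0.004 0.005 0.   ]
```

>>> carry_out([
  {"x": 2, "y": -3, "z": -1, "rx": 0, "ry": 0.005, "rz": 0, "jaw": 0},
  {"x": 2, "y": -3, "z": 0, "rx": 0, "ry": 0, "rz": 0, "jaw": 0},
  {"x": 2, "y": -3, "z": 0, "rx": 0, "ry": 0, "rz": 0, "jaw": 0},
  {"x": 0, "y": 0, "z": 0, "rx": 0, "ry": 0, "rz": 0, "jaw": 0},
])

```text
t: 25.75
eef_pos: [508.7, 79.3, 199.1]
ee_rot: [[0.051, 0.031, 0.998], [0.827, 0.559, -0.059], [-0.56, 0.829, 0.003]]
force: [0.2, -0.1, -1.5]
gripper_width: 23.3
```

>>> carry_out([
  {"x": 1, "y": -2, "z": 0, "rx": 0, "ry": 0, "rz": 0, "jaw": 0},
  {"x": 1, "y": -2, "z": 0, "rx": 0, "ry": 0, "rz": 0, "jaw": 0},
  {"x": 0, "y": 0, "z": 0, "rx": 0, "ry": 0, "rz": 0, "jaw": 0},
])

```text
t: 26.05
eef_pos: [509.0, 78.5, 195.3]
ee_rot: [[0.051, 0.029, 0.998], [0.828, 0.558, -0.059], [-0.559, 0.829, 0.004]]
force: [-2.3, -4.7, -1.7]
gripper_width: 23.1
```

>>> carry_out([
  {"x": 1, "y": -2, "z": 0, "rx": 0, "ry": 0, "rz": 0, "jaw": 0},
  {"x": 1, "y": -2, "z": 0, "rx": 0, "ry": 0, "rz": 0, "jaw": 0},
  {"x": 0, "y": 0, "z": 0, "rx": 0, "ry": 0, "rz": 0, "jaw": 0},
])

```text
t: 26.35
eef_pos: [509.1, 77.3, 193.3]
ee_rot: [[0.05, 0.026, 0.998], [0.833, 0.551, -0.056], [-0.551, 0.834, 0.006]]
force: [-1.7, -3.2, -6.9]
gripper_width: 22.8
```

```bash
python3 - <<'E'
from kin import *
delta();seated()
E
```

```text
t 26.35 pos [509.1  77.3 193.3] q [-0.022  0.521  2.161  1.317  1.038 -1.037] F [-1.7 -3.2 -6.9] w 22.8
 turn [0. 0. 0.]
```

>>> carry_out([
  {"x": 0, "y": 0, "z": 0, "rx": 0, "ry": 0, "rz": 0, "jaw": 0.45},
  {"x": 0, "y": 0, "z": 0, "rx": 0, "ry": 0, "rz": 0, "jaw": 0.45},
  {"x": 0, "y": 0, "z": 0, "rx": 0, "ry": 0, "rz": 0, "jaw": 0.45},
  {"x": -15, "y": 5, "z": 0, "rx": 0, "ry": 0, "rz": 0, "jaw": 0.45},
  {"x": -40, "y": 10, "z": 0, "rx": 0, "ry": 0, "rz": 0, "jaw": 0.45},
  {"x": -45, "y": 15, "z": 0, "rx": 0, "ry": 0, "rz": 0, "jaw": 0.45},
  {"x": -40, "y": 25, "z": 0, "rx": 0, "ry": 0, "rz": 0, "jaw": 0.6},
  {"x": -40, "y": 25, "z": 0, "rx": 0, "ry": 0, "rz": 0, "jaw": 0.6},
  {"x": -30, "y": 25, "z": 0, "rx": 0, "ry": 0, "rz": 0, "jaw": 0.6},
])

```text
t: 27.35
eef_pos: [499.4, -45.1, 403.5]
ee_rot: [[0.043, 0.033, 0.999], [0.831, 0.554, -0.054], [-0.555, 0.832, -0.003]]
force: [1.0, 0.8, -0.0]
gripper_width: 54.4
```

```bash
python3 - <<'E'
from kin import *
seated();see()
HC=(462.8,-189.4,-.67)
p,R=pick(HC,45,80);print(p);delta(p+[0,0,100],R);print(ik(p+[0,0,100],R))
HD=(481,-357,-2.63)
p,R=pick(HD,35,80);print(p);delta(p+[0,0,100],R);print(ik(p+[0,0,100],R))
d=snap("side","p5.png",(170,140,270,215),6)
E
```

```text
side 1 [207. 162.] off [[0.7, 1.8]]
side 2 [219. 168.] off [[-11.3, -3.7], [0.9, 1.7]]
top 1 [147. 207.] off [[2.5, -0.2]]
top 2 [172. 202.] off [[1.6, 1.0]]
blue [407.7 208.6] 69 [ 494. -504.]
blue [364.7 219.1] 73 [ 462. -368.]
blue [393.3 252.2] 68 [ 358. -455.]
[ 626.46400068 -319.06348779  219.15924557]
t 27.5 pos [500.1 -44.6 403.7] q [-0.263  0.127  2.137  0.988  1.346 -0.69 ] F [-0.3  0.3 -1.2] w 54.9
 shift tool [-175.3 -218.7  141. ]
 turn [ 2.356 -0.233 -0.949]
(array([-0.5 ,  0.71,  1.5 ,  0.12,  1.72,  1.71]), np.float64(0.0), np.float64(1.15))
[ 328.27259815 -442.74903624  247.39465187]
t 27.5 pos [500.1 -44.6 403.7] q [-0.263  0.127  2.137  0.988  1.346 -0.69 ] F [-0.3  0.3 -1.2] w 54.9
 shift tool [-307.4 -272.4 -149.9]
 turn [-2.245  0.423 -0.897]
(array([-1.01,  0.23,  2.06,  0.4 ,  0.88, -3.08]), np.float64(0.1731), np.float64(0.0))
```

View pics/p5.png

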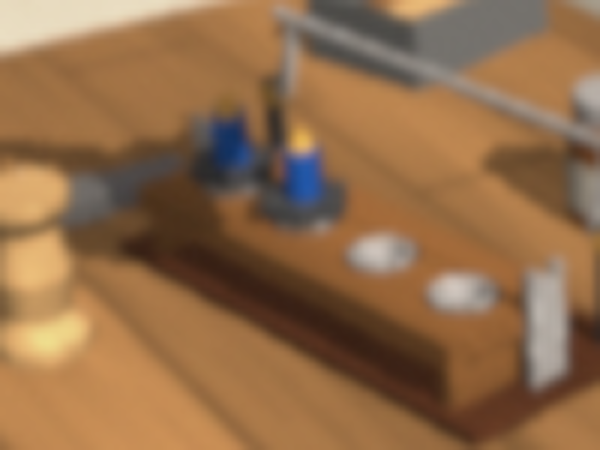

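Both holders stand seated in sockets 1 and 2, with body centroids about 1–2 px off expected in each view, as before. Next is C.

>>> carry_out([
  {"x": -25, "y": -31, "z": 20, "rx": 0, "ry": 0, "rz": 0, "jaw": 0.5},
  {"x": -25, "y": -31, "z": 20, "rx": 0, "ry": 0, "rz": 0, "jaw": 0.5},
  {"x": -25, "y": -31, "z": 20, "rx": 0, "ry": 0, "rz": 0, "jaw": 0.5},
  {"x": -25, "y": -31, "z": 20, "rx": 0, "ry": 0, "rz": 0, "jaw": 0.5},
  {"x": -25, "y": -31, "z": 20, "rx": 0, "ry": 0, "rz": 0, "jaw": 0.5},
  {"x": -25, "y": -31, "z": 20, "rx": 0, "ry": 0, "rz": 0, "jaw": 0.5},
  {"x": -22, "y": -27, "z": 18, "rx": 0, "ry": 0, "rz": 0, "jaw": 0.5},
])

```text
t: 28.25
eef_pos: [623.0, -316.0, 307.2]
ee_rot: [[0.03, 0.039, 0.999], [0.834, 0.549, -0.046], [-0.551, 0.835, -0.016]]
force: [0.1, 0.9, 1.2]
gripper_width: 45.4
```

>>> carry_out([
  {"x": 0, "y": 0, "z": 0, "rx": 0.131, "ry": -0.013, "rz": -0.053, "jaw": 0.5},
  {"x": 0, "y": 0, "z": 0, "rx": 0.131, "ry": -0.013, "rz": -0.053, "jaw": 0.5},
  {"x": 0, "y": 0, "z": 0, "rx": 0.131, "ry": -0.013, "rz": -0.053, "jaw": 0.5},
  {"x": 0, "y": 0, "z": 0, "rx": 0.131, "ry": -0.013, "rz": -0.053, "jaw": 0.5},
  {"x": 0, "y": 0, "z": 0, "rx": 0.131, "ry": -0.013, "rz": -0.053, "jaw": 0.5},
  {"x": 0, "y": 0, "z": 0, "rx": 0.131, "ry": -0.013, "rz": -0.053, "jaw": 0.5},
  {"x": 0, "y": 0, "z": 0, "rx": 0.131, "ry": -0.013, "rz": -0.053, "jaw": 0.5},
  {"x": 0, "y": 0, "z": 0, "rx": 0.131, "ry": -0.013, "rz": -0.053, "jaw": 0.5},
  {"x": 0, "y": 0, "z": 0, "rx": 0.131, "ry": -0.013, "rz": -0.053, "jaw": 0.5},
  {"x": 0, "y": 0, "z": 0, "rx": 0.131, "ry": -0.013, "rz": -0.053, "jaw": 0.5},
])

```text
t: 29.25
eef_pos: [618.4, -315.5, 284.4]
ee_rot: [[-0.234, 0.959, 0.162], [0.497, 0.261, -0.828], [-0.836, -0.113, -0.537]]
force: [0.2, -0.5, -0.3]
gripper_width: 45.7
```

```bash
python3 - <<'E'
from kin import *
HC=(462.8,-189.4,-.67)
p,R=pick(HC,45,80);delta(p+[0,0,100],R)
E
```

```text
t 29.25 pos [ 618.4 -315.5  284.4] q [-0.54   0.579  1.712  0.318  1.361  0.65 ] F [ 0.2 -0.5 -0.3] w 45.7
 shift tool [-32.7   2.8 -14.5]
 turn [ 0.991 -0.104 -0.352]
```

>>> carry_out([
  {"x": -10, "y": 0, "z": 0, "rx": 0.124, "ry": -0.013, "rz": -0.044, "jaw": 0.5},
  {"x": -10, "y": 0, "z": 0, "rx": 0.124, "ry": -0.013, "rz": -0.044, "jaw": 0.5},
  {"x": 0, "y": 0, "z": 0, "rx": 0.124, "ry": -0.013, "rz": -0.044, "jaw": 0.5},
  {"x": 0, "y": 0, "z": 0, "rx": 0.124, "ry": -0.013, "rz": -0.044, "jaw": 0.5},
  {"x": 0, "y": 0, "z": 0, "rx": 0.124, "ry": -0.013, "rz": -0.044, "jaw": 0.5},
  {"x": 0, "y": 0, "z": 0, "rx": 0.124, "ry": -0.013, "rz": -0.044, "jaw": 0.5},
  {"x": 0, "y": 0, "z": 0, "rx": 0.124, "ry": -0.013, "rz": -0.044, "jaw": 0.5},
  {"x": 0, "y": 0, "z": 0, "rx": 0.124, "ry": -0.013, "rz": -0.044, "jaw": 0.5},
  {"x": 0, "y": 0, "z": 0, "rx": 0, "ry": 0, "rz": 0, "jaw": 0.5},
])

```text
t: 30.15
eef_pos: [619.3, -320.0, 284.8]
ee_rot: [[-0.586, 0.501, -0.636], [0.444, -0.458, -0.77], [-0.678, -0.734, 0.046]]
force: [-0.1, 0.7, -0.3]
gripper_width: 45.5
```

```bash
python3 - <<'E'
from kin import *
d=snap("side");print([(c.round(1),back(d,c,36).round(0)) for c,a in holders(d)[0] if 230<c[0]<330 and c[1]>200]);see()
HC=(462.8,-189.4,-.67)
p,R=pick(HC,45,60);delta(p,R)
E
```

```text
[(array([276.1, 238.6]), array([ 477., -208.,   36.])), (array([309.3, 270.2]), array([ 469., -371.,   36.])), (array([294.6, 306.4]), array([ 360., -449.,   36.]))]
blue [312.1 213.5] 72 [ 480. -203.]
t 30.25 pos [ 619.4 -320.2  285.2] q [-0.521  0.627  1.656  0.095  1.678  1.725] F [ 0.2  0.1 -0.4] w 45.3
 shift tool [61.2 52.3 -8.4]
 turn [-0.042  0.016  0.038]
```

>>> carry_out([
  {"x": 20, "y": 18, "z": -3, "rx": -0.02, "ry": 0.008, "rz": 0.02, "jaw": 0.5},
  {"x": 20, "y": 18, "z": -3, "rx": -0.02, "ry": 0.008, "rz": 0.018, "jaw": 0.5},
  {"x": 20, "y": 17, "z": -2, "rx": 0, "ry": 0, "rz": 0, "jaw": 0.5},
  {"x": 0, "y": 0, "z": 0, "rx": 0, "ry": 0, "rz": 0, "jaw": 0.5},
])

```text
t: 30.65
eef_pos: [618.3, -310.5, 202.5]
ee_rot: [[-0.549, 0.567, -0.614], [0.438, -0.431, -0.789], [-0.712, -0.702, -0.011]]
force: [-0.3, 0.0, 0.3]
gripper_width: 45.3
```

```bash
python3 - <<'E'
from kin import *
HC=(462,-190.7,-.67)
p,R=pick(HC,45,0);delta(p,R)
E
```

```text
t 30.65 pos [ 618.3 -310.5  202.5] q [-0.512  0.727  1.669  0.113  1.518  1.664] F [-0.3  0.   0.3] w 45.3
 shift tool [59.8 -3.8  3.2]
 turn [ 0.014 -0.002 -0.007]
```

>>> carry_out([
  {"x": 15, "y": -4, "z": 3, "rx": 0.014, "ry": 0, "rz": -0.007, "jaw": 0.5},
  {"x": 20, "y": 0, "z": 0, "rx": 0, "ry": 0, "rz": 0, "jaw": 0.5},
  {"x": 10, "y": 0, "z": 0, "rx": 0, "ry": 0, "rz": 0, "jaw": 0.5},
  {"x": 0, "y": 0, "z": 0, "rx": 0, "ry": 0, "rz": 0, "jaw": 0.5},
])

```text
t: 31.05
eef_pos: [589.5, -291.6, 175.5]
ee_rot: [[-0.551, 0.561, -0.618], [0.44, -0.434, -0.786], [-0.709, -0.705, -0.008]]
force: [0.2, 0.2, -0.5]
gripper_width: 45.5
```

```bash
python3 - <<'E'
from kin import *
HC=(462,-190.7,-.67)
p,R=pick(HC,45,0);delta(p,R)
E
```

```text
t 31.05 pos [ 589.5 -291.6  175.5] q [-0.509  0.729  1.739  0.117  1.449  1.663] F [ 0.2  0.2 -0.5] w 45.5
 shift tool [16.5  1.7  0.1]
 turn [ 0.008 -0.003 -0.003]
```

>>> carry_out([
  {"x": 9, "y": 1, "z": 0, "rx": 0, "ry": 0, "rz": 0, "jaw": 0.5},
  {"x": 8, "y": 1, "z": 0, "rx": 0, "ry": 0, "rz": 0, "jaw": 0.5},
  {"x": 0, "y": 0, "z": 0, "rx": 0, "ry": 0, "rz": 0, "jaw": 0.4},
  {"x": 0, "y": 0, "z": 0, "rx": 0, "ry": 0, "rz": 0, "jaw": 0},
  {"x": 0, "y": 0, "z": 0, "rx": 0, "ry": 0, "rz": 0, "jaw": 0},
  {"x": 0, "y": 0, "z": 0, "rx": 0, "ry": 0, "rz": 0, "jaw": 0},
  {"x": 0, "y": 0, "z": 0, "rx": 0, "ry": 0, "rz": 0, "jaw": 0},
  {"x": 0, "y": 0, "z": 0, "rx": 0, "ry": 0, "rz": 0, "jaw": 0},
])

```text
t: 31.85
eef_pos: [582.7, -285.9, 163.7]
ee_rot: [[-0.548, 0.565, -0.617], [0.438, -0.434, -0.787], [-0.713, -0.701, -0.01]]
force: [-0.9, 0.6, -1.1]
gripper_width: 23.1
```

```bash
python3 - <<'E'
from kin import *
HC=(462,-190.7,-.67)
p,R=pick(HC,45,0);delta(p,R)
E
```

```text
t 31.85 pos [ 582.7 -285.9  163.7] q [-0.506  0.738  1.756  0.119  1.42   1.66 ] F [-0.9  0.6 -1.1] w 23.1
 shift tool [ 1.8 -0.2  0.3]
 turn [ 0.01  -0.003 -0.008]
```

>>> carry_out([
  {"x": -14, "y": -14, "z": 0, "rx": 0, "ry": 0, "rz": 0, "jaw": 0},
  {"x": -28, "y": -28, "z": 0, "rx": 0, "ry": 0, "rz": 0, "jaw": 0},
  {"x": -35, "y": -35, "z": 0, "rx": 0, "ry": 0, "rz": 0, "jaw": 0},
  {"x": -35, "y": -35, "z": 0, "rx": 0, "ry": 0, "rz": 0, "jaw": 0},
  {"x": -35, "y": -35, "z": 0, "rx": 0, "ry": 0, "rz": 0, "jaw": 0},
])

```text
t: 32.35
eef_pos: [578.7, -285.7, 370.1]
ee_rot: [[-0.554, 0.558, -0.617], [0.441, -0.431, -0.787], [-0.706, -0.709, -0.007]]
force: [1.5, -1.1, -2.7]
gripper_width: 23.2
```

```bash
python3 - <<'E'
from kin import *
p,R=place(3,45,100,U(75));delta(p,R);print(p,ik(p,R))
E
```

```text
t 32.35 pos [ 578.7 -285.7  370.1] q [-0.509  0.444  1.76   0.117  1.718  1.694] F [ 1.5 -1.1 -2.7] w 23.2
 shift tool [ 200.8 -191.8 -273.6]
 turn [-2.164 -0.567  0.591]
[529.02148654 100.92835005 366.3370117 ] (array([ 0.1 ,  0.17,  2.1 ,  0.37,  0.85, -0.08]), np.float64(0.0), np.float64(0.54))
```

>>> carry_out([
  {"x": 0, "y": 0, "z": 0, "rx": -0.137, "ry": -0.036, "rz": 0.037, "jaw": 0},
  {"x": 0, "y": 0, "z": 0, "rx": -0.137, "ry": -0.036, "rz": 0.037, "jaw": 0},
  {"x": 0, "y": 0, "z": 0, "rx": -0.137, "ry": -0.036, "rz": 0.037, "jaw": 0},
  {"x": 0, "y": 0, "z": 0, "rx": -0.137, "ry": -0.036, "rz": 0.037, "jaw": 0},
  {"x": 0, "y": 0, "z": 0, "rx": -0.137, "ry": -0.036, "rz": 0.037, "jaw": 0},
  {"x": 0, "y": 0, "z": 0, "rx": -0.137, "ry": -0.036, "rz": 0.037, "jaw": 0},
  {"x": 0, "y": 0, "z": 0, "rx": -0.137, "ry": -0.036, "rz": 0.037, "jaw": 0},
  {"x": 0, "y": 0, "z": 0, "rx": -0.137, "ry": -0.036, "rz": 0.037, "jaw": 0},
  {"x": 0, "y": 0, "z": 0, "rx": -0.137, "ry": -0.036, "rz": 0.037, "jaw": 0},
  {"x": 0, "y": 0, "z": 0, "rx": -0.137, "ry": -0.036, "rz": 0.037, "jaw": 0},
])

```text
t: 33.35
eef_pos: [579.5, -286.2, 379.4]
ee_rot: [[-0.237, 0.705, 0.669], [0.161, 0.707, -0.688], [-0.958, -0.056, -0.281]]
force: [0.9, -0.3, -2.1]
gripper_width: 23.1
```

```bash
python3 - <<'E'
from kin import *
p,R=place(3,45,100,U(75));delta(p,R)
E
```

```text
t 33.35 pos [ 579.5 -286.2  379.4] q [-0.498  0.364  1.815  0.029  1.253  0.28 ] F [ 0.9 -0.3 -2.1] w 23.1
 shift tool [  86.6  239.  -296.5]
 turn [-0.76  -0.19   0.215]
```

Six rows of turn, then the carry.

>>> carry_out([
  {"x": 0, "y": 0, "z": 0, "rx": -0.127, "ry": -0.032, "rz": 0.036, "jaw": 0},
  {"x": 0, "y": 0, "z": 0, "rx": -0.127, "ry": -0.032, "rz": 0.036, "jaw": 0},
  {"x": 0, "y": 0, "z": 0, "rx": -0.127, "ry": -0.032, "rz": 0.036, "jaw": 0},
  {"x": 0, "y": 0, "z": 0, "rx": -0.127, "ry": -0.032, "rz": 0.036, "jaw": 0},
  {"x": 0, "y": 0, "z": 0, "rx": -0.127, "ry": -0.032, "rz": 0.036, "jaw": 0},
  {"x": 0, "y": 0, "z": 0, "rx": -0.127, "ry": -0.032, "rz": 0.036, "jaw": 0},
  {"x": 0, "y": 0, "z": 0, "rx": 0, "ry": 0, "rz": 0, "jaw": 0},
])

```text
t: 34.05
eef_pos: [578.5, -285.7, 378.7]
ee_rot: [[0.027, 0.021, 0.999], [0.282, 0.959, -0.028], [-0.959, 0.283, 0.02]]
force: [-1.1, -0.1, -3.0]
gripper_width: 22.9
```

```bash
python3 - <<'E'
from kin import *
p,R=place(3,45,100,U(75));delta(p,R)
E
```

```text
t 34.05 pos [ 578.5 -285.7  378.7] q [-0.526  0.342  1.847  0.295  1.094 -0.655] F [-1.1 -0.1 -3. ] w 22.9
 shift tool [119.7 366.2 -60.6]
 turn [ 0.038  0.01  -0.008]
```

>>> carry_out([
  {"x": 13, "y": 41, "z": -7, "rx": 0.004, "ry": 0, "rz": 0, "jaw": 0},
  {"x": 13, "y": 41, "z": -7, "rx": 0.004, "ry": 0, "rz": 0, "jaw": 0},
  {"x": 13, "y": 41, "z": -7, "rx": 0.004, "ry": 0, "rz": 0, "jaw": 0},
  {"x": 13, "y": 41, "z": -7, "rx": 0.004, "ry": 0, "rz": 0, "jaw": 0},
  {"x": 13, "y": 41, "z": -7, "rx": 0.004, "ry": 0, "rz": 0, "jaw": 0},
  {"x": 13, "y": 41, "z": -7, "rx": 0.004, "ry": 0, "rz": 0, "jaw": 0},
  {"x": 13, "y": 41, "z": -7, "rx": 0.004, "ry": 0, "rz": 0, "jaw": 0},
  {"x": 13, "y": 41, "z": -7, "rx": 0.004, "ry": 0, "rz": 0, "jaw": 0},
  {"x": 0, "y": 0, "z": 0, "rx": 0, "ry": 0, "rz": 0, "jaw": 0},
])

```text
t: 34.95
eef_pos: [539.4, 71.9, 369.6]
ee_rot: [[0.022, 0.098, 0.995], [0.271, 0.957, -0.1], [-0.962, 0.272, -0.006]]
force: [0.6, -0.8, -2.8]
gripper_width: 23.0
```

```bash
python3 - <<'E'
from kin import *
p,R=place(3,45,60,U(75));delta(p,R)
E
```

```text
t 34.95 pos [539.4  71.9 369.6] q [ 0.051  0.181  2.077  0.358  0.879 -0.078] F [ 0.6 -0.8 -2.8] w 23.0
 shift tool [ 49.3  15.  -13. ]
 turn [-0.038  0.005  0.004]
```

>>> carry_out([
  {"x": 16, "y": 5, "z": -5, "rx": -0.013, "ry": 0.002, "rz": 0, "jaw": 0},
  {"x": 16, "y": 5, "z": -4, "rx": -0.013, "ry": 0.002, "rz": 0, "jaw": 0},
  {"x": 16, "y": 5, "z": -4, "rx": -0.012, "ry": 0, "rz": 0, "jaw": 0},
  {"x": 0, "y": 0, "z": 0, "rx": 0, "ry": 0, "rz": 0, "jaw": 0},
])

```text
t: 35.35
eef_pos: [527.2, 101.6, 323.2]
ee_rot: [[0.015, 0.064, 0.998], [0.269, 0.961, -0.066], [-0.963, 0.269, -0.003]]
force: [0.8, -0.3, -2.8]
gripper_width: 23.0
```

```bash
python3 - <<'E'
from kin import *
p,R=place(3,45,15,U(75));delta(p,R)
for nme in("side","top"):
    s=snap(nme)
    for c,a in holders(s)[0]:
        if c[0]<290 and 100<c[1]<240: print(nme,"blue",c.round(1),a)
    print(proj(s,[rack(0,-37.5,66+60+z) for z in(-36,25,56)]).round(1).tolist())
E
```

```text
t 35.35 pos [527.2 101.6 323.2] q [ 0.108  0.242  2.11   0.386  0.782 -0.1  ] F [ 0.8 -0.3 -2.8] w 23.0
 shift tool [ 40.2 -11.8   2. ]
 turn [-0.005 -0.002  0.007]
side blue [232.5 161.1] 49
side blue [207.8 164. ] 30
side blue [219.9 169.8] 29
[[232.3, 174.1], [231.2, 159.0], [230.7, 151.1]]
top blue [174. 203.] 9
[[197.2, 196.5], [194.5, 195.2], [193.0, 194.5]]
```

>>> carry_out([
  {"x": 13, "y": -4, "z": 1, "rx": 0, "ry": 0, "rz": 0.004, "jaw": 0},
  {"x": 13, "y": -4, "z": 1, "rx": 0, "ry": 0, "rz": 0.003, "jaw": 0},
  {"x": 13, "y": -4, "z": 0, "rx": 0, "ry": 0, "rz": 0, "jaw": 0},
  {"x": 0, "y": 0, "z": 0, "rx": 0, "ry": 0, "rz": 0, "jaw": 0},
])

```text
t: 35.85
eef_pos: [531.2, 98.2, 281.5]
ee_rot: [[0.021, 0.067, 0.998], [0.276, 0.959, -0.07], [-0.961, 0.277, 0.001]]
force: [0.7, -0.1, -1.8]
gripper_width: 23.1
```

```bash
python3 - <<'E'
from kin import *
p,R=place(3,45,0,U(75));delta(p,R)
E
```

```text
t 35.85 pos [531.2  98.2 281.5] q [ 0.1    0.318  2.113  0.433  0.708 -0.161] F [ 0.7 -0.1 -1.8] w 23.1
 shift tool [15.2 -1.7 -2.4]
 turn [-0.007  0.003 -0.001]
```

>>> carry_out([
  {"x": 5, "y": 0, "z": -2, "rx": 0, "ry": 0, "rz": 0, "jaw": 0},
  {"x": 5, "y": -1, "z": 0, "rx": 0, "ry": 0, "rz": 0, "jaw": 0},
  {"x": 4, "y": -1, "z": 0, "rx": 0, "ry": 0, "rz": 0, "jaw": 0},
  {"x": 0, "y": 0, "z": 0, "rx": 0, "ry": 0, "rz": 0, "jaw": 0},
])

```text
t: 36.25
eef_pos: [529.5, 100.6, 266.3]
ee_rot: [[0.02, 0.067, 0.998], [0.277, 0.958, -0.07], [-0.961, 0.278, 0.001]]
force: [-1.1, 2.9, -2.6]
gripper_width: 23.4
```

>>> carry_out([
  {"x": 2, "y": -0.6, "z": 0, "rx": 0, "ry": 0, "rz": 0, "jaw": 0},
  {"x": 2, "y": -0.6, "z": 0, "rx": 0, "ry": 0, "rz": 0, "jaw": 0},
  {"x": 0, "y": 0, "z": 0, "rx": 0, "ry": 0, "rz": 0, "jaw": 0},
])

```text
t: 36.55
eef_pos: [529.6, 101.1, 264.0]
ee_rot: [[0.019, 0.066, 0.998], [0.279, 0.958, -0.069], [-0.96, 0.28, -0.001]]
force: [-0.6, -2.0, -7.2]
gripper_width: 23.2
```

```bash
python3 - <<'E'
from kin import *
p,R=place(3,45,0,U(75));delta(p,R)
E
```

```text
t 36.55 pos [529.6 101.1 264. ] q [ 0.106  0.348  2.117  0.455  0.678 -0.182] F [-0.6 -2.  -7.2] w 23.2
 shift tool [-2.4  0.4 -0.6]
 turn [-0.007  0.001 -0.004]
```

>>> carry_out([
  {"x": 2, "y": -0.6, "z": 0, "rx": 0, "ry": 0, "rz": 0, "jaw": 0},
  {"x": 0, "y": 0, "z": 0, "rx": 0, "ry": 0, "rz": 0, "jaw": 0.45},
  {"x": 0, "y": 0, "z": 0, "rx": 0, "ry": 0, "rz": 0, "jaw": 0.45},
  {"x": 0, "y": 0, "z": 0, "rx": 0, "ry": 0, "rz": 0, "jaw": 0.45},
  {"x": -15, "y": 4, "z": 0, "rx": 0, "ry": 0, "rz": 0, "jaw": 0.45},
  {"x": -40, "y": 8, "z": 0, "rx": 0, "ry": 0, "rz": 0, "jaw": 0.45},
  {"x": -45, "y": 8, "z": 0, "rx": 0, "ry": 0, "rz": 0, "jaw": 0.45},
  {"x": -45, "y": -10, "z": 0, "rx": 0, "ry": 0, "rz": 0, "jaw": 0.5},
  {"x": 0, "y": -45, "z": 0, "rx": 0, "ry": 0, "rz": 0, "jaw": 0.5},
  {"x": 0, "y": -45, "z": 0, "rx": 0, "ry": 0, "rz": 0, "jaw": 0.5},
])

```text
t: 37.55
eef_pos: [522.7, -16.4, 393.4]
ee_rot: [[0.025, 0.059, 0.998], [0.276, 0.959, -0.063], [-0.961, 0.277, 0.008]]
force: [0.1, 1.0, 0.2]
gripper_width: 45.7
```

```bash
python3 - <<'E'
from kin import *
seated();see()
HD=(481,-357,-2.63)
for al in(25,35,45):
  for b in(0,80):
    p,R=pick(HD,al,b);print(al,b,p.round(),ik(p,R,[-1.1,.6,2,1,.9,2]))
p,R=pick(HD,35,80);delta(p+[0,0,100],R);print(ik(p+[0,0,100],R,[-1,.6,2,1,.9,2]))
E
```

```text
side 1 [207. 162.] off [[0.4, 1.7]]
side 2 [219. 168.] off [[0.8, 2.0]]
side 3 [232. 174.] off [[0.7, 1.9]]
top 2 [172. 202.] off [[2.3, -0.1]]
top 3 [197. 196.] off [[1.0, 1.6]]
blue [407.7 208.6] 69 [ 494. -504.]
blue [364.7 219.1] 73 [ 462. -368.]
blue [393.2 252.3] 69 [ 358. -454.]
25 0 [ 391. -408.  197.] (array([-0.93,  0.52,  2.07,  0.78,  0.64,  2.61]), np.float64(0.0), np.float64(0.33))
25 80 [ 361. -424.  269.] (array([-1.  ,  0.38,  2.09,  0.66,  0.76,  2.7 ]), np.float64(0.0), np.float64(0.38))
35 0 [ 368. -420.  182.] (array([-1.03,  0.58,  2.07,  1.  ,  0.75,  2.33]), np.float64(0.0), np.float64(0.44))
35 80 [ 328. -443.  247.] (array([-1.11,  0.45,  2.09,  0.86,  0.85,  2.42]), np.float64(0.0), np.float64(0.54))
45 0 [ 348. -432.  163.] (array([-1.11,  0.66,  2.06,  1.14,  0.89,  2.13]), np.float64(0.0), np.float64(0.58))
45 80 [ 299. -459.  219.] (array([-1.21,  0.55,  2.07,  1.  ,  0.98,  2.21]), np.float64(0.0), np.float64(0.59))
t 37.7 pos [522.7 -17.3 392. ] q [-0.119  0.12   2.1    0.346  0.96  -0.257] F [0.2 0.4 1. ] w 45.9
 shift tool [ -79.5 -432.7 -165.2]
 turn [-2.166 -0.357 -0.507]
(array([-1.11,  0.27,  2.08,  0.76,  0.98,  2.59]), np.float64(0.0), np.float64(0.49))
```

>>> carry_out([
  {"x": -8, "y": -43, "z": -16, "rx": 0, "ry": 0, "rz": 0, "jaw": 0.5},
  {"x": -8, "y": -43, "z": -16, "rx": 0, "ry": 0, "rz": 0, "jaw": 0.5},
  {"x": -8, "y": -43, "z": -16, "rx": 0, "ry": 0, "rz": 0, "jaw": 0.5},
  {"x": -8, "y": -43, "z": -16, "rx": 0, "ry": 0, "rz": 0, "jaw": 0.5},
  {"x": -8, "y": -43, "z": -16, "rx": 0, "ry": 0, "rz": 0, "jaw": 0.5},
  {"x": -8, "y": -43, "z": -16, "rx": 0, "ry": 0, "rz": 0, "jaw": 0.5},
  {"x": -8, "y": -43, "z": -16, "rx": 0, "ry": 0, "rz": 0, "jaw": 0.5},
  {"x": -8, "y": -43, "z": -16, "rx": 0, "ry": 0, "rz": 0, "jaw": 0.5},
  {"x": -8, "y": -43, "z": -16, "rx": 0, "ry": 0, "rz": 0, "jaw": 0.5},
  {"x": 0, "y": 0, "z": 0, "rx": 0, "ry": 0, "rz": 0, "jaw": 0.5},
])

```text
t: 38.7
eef_pos: [351.5, -407.0, 360.9]
ee_rot: [[0.027, 0.055, 0.998], [0.27, 0.961, -0.06], [-0.962, 0.271, 0.011]]
force: [-0.5, 1.2, 0.3]
gripper_width: 45.3
```

>>> carry_out([
  {"x": 0, "y": 0, "z": 0, "rx": 0.148, "ry": 0, "rz": 0, "jaw": 0.5},
  {"x": 0, "y": 0, "z": 0, "rx": 0.148, "ry": 0, "rz": 0, "jaw": 0.5},
  {"x": 0, "y": 0, "z": 0, "rx": 0.148, "ry": 0, "rz": 0, "jaw": 0.5},
  {"x": 0, "y": 0, "z": 0, "rx": 0.148, "ry": 0, "rz": 0, "jaw": 0.5},
  {"x": 0, "y": 0, "z": 0, "rx": 0.148, "ry": 0, "rz": 0, "jaw": 0.5},
  {"x": 0, "y": 0, "z": 0, "rx": 0.148, "ry": 0, "rz": 0, "jaw": 0.5},
  {"x": 0, "y": 0, "z": 0, "rx": 0.148, "ry": 0, "rz": 0, "jaw": 0.5},
  {"x": 0, "y": 0, "z": 0, "rx": 0.148, "ry": 0, "rz": 0, "jaw": 0.5},
  {"x": 0, "y": 0, "z": 0, "rx": 0.148, "ry": 0, "rz": 0, "jaw": 0.5},
  {"x": 0, "y": 0, "z": 0, "rx": 0.148, "ry": 0, "rz": 0, "jaw": 0.5},
])

```text
t: 39.7
eef_pos: [358.9, -399.5, 367.1]
ee_rot: [[0.024, 1.0, 0.014], [0.267, 0.007, -0.964], [-0.963, 0.027, -0.267]]
force: [-0.0, -0.5, 0.3]
gripper_width: 45.4
```

```bash
python3 - <<'E'
from kin import *
HD=(481,-357,-2.63)
p,R=pick(HD,35,80);delta(p+[0,0,100],R)
E
```

```text
t 39.7 pos [ 358.9 -399.5  367.1] q [-0.909  0.202  2.056  0.208  1.092  0.536] F [-0.  -0.5  0.3] w 45.4
 shift tool [  6.7 -31.4  46.6]
 turn [2.501 0.657 0.127]
```

>>> carry_out([
  {"x": 0, "y": 0, "z": 0, "rx": 0.139, "ry": 0.037, "rz": 0.007, "jaw": 0.5},
  {"x": 0, "y": 0, "z": 0, "rx": 0.139, "ry": 0.037, "rz": 0.007, "jaw": 0.5},
  {"x": 0, "y": 0, "z": 0, "rx": 0.139, "ry": 0.037, "rz": 0.007, "jaw": 0.5},
  {"x": 0, "y": 0, "z": 0, "rx": 0.139, "ry": 0.037, "rz": 0.007, "jaw": 0.5},
  {"x": 0, "y": 0, "z": 0, "rx": 0.139, "ry": 0.037, "rz": 0.007, "jaw": 0.5},
  {"x": 0, "y": 0, "z": 0, "rx": 0.139, "ry": 0.037, "rz": 0.007, "jaw": 0.5},
  {"x": 0, "y": 0, "z": 0, "rx": 0.139, "ry": 0.037, "rz": 0.007, "jaw": 0.5},
  {"x": 0, "y": 0, "z": 0, "rx": 0.139, "ry": 0.037, "rz": 0.007, "jaw": 0.5},
  {"x": 0, "y": 0, "z": 0, "rx": 0.139, "ry": 0.037, "rz": 0.007, "jaw": 0.5},
  {"x": 0, "y": 0, "z": 0, "rx": 0.139, "ry": 0.037, "rz": 0.007, "jaw": 0.5},
])

```text
t: 40.7
eef_pos: [368.0, -389.1, 374.0]
ee_rot: [[0.289, 0.157, -0.944], [0.459, -0.888, -0.007], [-0.84, -0.432, -0.329]]
force: [-0.3, 0.4, -0.5]
gripper_width: 46.0
```

```bash
python3 - <<'E'
from kin import *
HD=(481,-357,-2.63)
p,R=pick(HD,35,80);delta(p+[0,0,100],R)
E
```

```text
t 40.7 pos [ 368.  -389.1  374. ] q [-0.931  0.2    2.065  0.581  1.173  1.811] F [-0.3  0.4 -0.5] w 46.0
 shift tool [-13.7  53.   46.6]
 turn [1.059 0.286 0.056]
```

>>> carry_out([
  {"x": 0, "y": 0, "z": 0, "rx": 0.132, "ry": 0.036, "rz": 0.007, "jaw": 0.5},
  {"x": 0, "y": 0, "z": 0, "rx": 0.132, "ry": 0.036, "rz": 0.007, "jaw": 0.5},
  {"x": 0, "y": 0, "z": 0, "rx": 0.132, "ry": 0.036, "rz": 0.007, "jaw": 0.5},
  {"x": 0, "y": 0, "z": 0, "rx": 0.132, "ry": 0.036, "rz": 0.007, "jaw": 0.5},
  {"x": 0, "y": 0, "z": 0, "rx": 0.132, "ry": 0.036, "rz": 0.007, "jaw": 0.5},
  {"x": 0, "y": 0, "z": 0, "rx": 0.132, "ry": 0.036, "rz": 0.007, "jaw": 0.5},
  {"x": 0, "y": 0, "z": 0, "rx": 0.132, "ry": 0.036, "rz": 0.007, "jaw": 0.5},
  {"x": 0, "y": 0, "z": 0, "rx": 0.132, "ry": 0.036, "rz": 0.007, "jaw": 0.5},
  {"x": 0, "y": 0, "z": 0, "rx": 0, "ry": 0, "rz": 0, "jaw": 0.5},
])

```text
t: 41.6
eef_pos: [375.5, -379.6, 379.9]
ee_rot: [[0.503, -0.732, -0.46], [0.278, -0.368, 0.888], [-0.819, -0.574, 0.018]]
force: [1.3, 1.7, 0.7]
gripper_width: 45.5
```

```bash
python3 - <<'E'
from kin import *
for nme in("side","top"):
    d=snap(nme)
    for c,a in holders(d)[0]:
        if 290<c[0]<420 and 190<c[1]<320:print(nme,c.round(1),a,back(d,c,36).round(0))
HD=(481,-357,-2.63)
p,R=pick(HD,35,60);delta(p,R)
snap("top","d1.png",(320,170,420,270),5)
E
```

```text
side [309.3 270.3] 43 [ 469. -372.   36.]
side [351.3 295.5] 26 [ 494. -499.   36.]
side [294.6 306.4] 31 [ 360. -449.   36.]
top [407.7 208.7] 70 [ 494. -504.   36.]
top [365.5 216.4] 18 [ 470. -371.   36.]
top [360.6 218. ] 8 [ 465. -355.   36.]
top [395.5 254.3] 24 [ 352. -461.   36.]
t 41.7 pos [ 375.4 -379.9  379.8] q [-0.918  0.157  2.109  0.78   0.942  2.82 ] F [-0.3 -0.1  0.1] w 45.6
 shift tool [ 87.2 133.9 -35.7]
 turn [-0.031 -0.003  0.001]
```

View pics/d1.png

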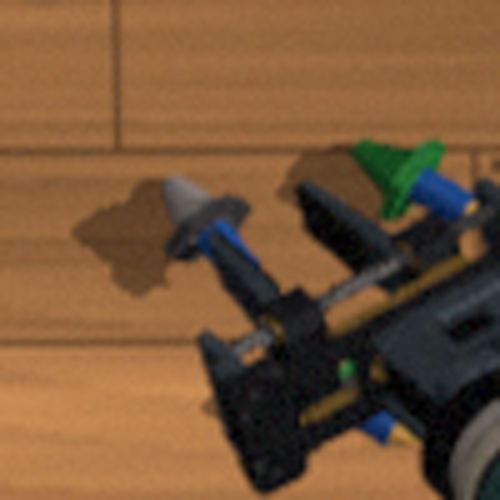

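The crop shows the gripper above D, its fingers parallel to D's body (nut at crop px (208,225)). The green look-alikes lie outside the jaws. I'll go down on D.

>>> carry_out([
  {"x": 22, "y": 34, "z": -9, "rx": -0.008, "ry": 0, "rz": 0, "jaw": 0.5},
  {"x": 22, "y": 34, "z": -9, "rx": -0.008, "ry": 0, "rz": 0, "jaw": 0.5},
  {"x": 22, "y": 34, "z": -9, "rx": -0.008, "ry": 0, "rz": 0, "jaw": 0.5},
  {"x": 18, "y": 28, "z": -7, "rx": -0.008, "ry": 0, "rz": 0, "jaw": 0.5},
  {"x": 0, "y": 0, "z": 0, "rx": 0, "ry": 0, "rz": 0, "jaw": 0.5},
])

```text
t: 42.25
eef_pos: [341.1, -438.9, 233.9]
ee_rot: [[0.504, -0.701, -0.504], [0.281, -0.419, 0.863], [-0.817, -0.577, -0.014]]
force: [-0.2, -0.1, 0.8]
gripper_width: 45.6
```

```bash
python3 - <<'E'
from kin import *
HD=(482,-357,-2.62)
p,R=pick(HD,35,0);delta(p,R)
E
```

```text
t 42.25 pos [ 341.1 -438.9  233.9] q [-1.033  0.444  2.084  0.901  0.826  2.444] F [-0.2 -0.1  0.8] w 45.6
 shift tool [61.9  2.5  1.3]
 turn [ 0.014 -0.008  0.004]
```

>>> carry_out([
  {"x": 20, "y": 3, "z": 1, "rx": 0.014, "ry": -0.008, "rz": 0, "jaw": 0.5},
  {"x": 20, "y": 0, "z": 0, "rx": 0, "ry": 0, "rz": 0, "jaw": 0.5},
  {"x": 10, "y": 0, "z": 0, "rx": 0, "ry": 0, "rz": 0, "jaw": 0.5},
  {"x": 0, "y": 0, "z": 0, "rx": 0, "ry": 0, "rz": 0, "jaw": 0.5},
])

```text
t: 42.65
eef_pos: [366.0, -424.7, 193.7]
ee_rot: [[0.501, -0.704, -0.503], [0.289, -0.412, 0.864], [-0.816, -0.579, -0.003]]
force: [-0.8, -0.4, -0.1]
gripper_width: 45.5
```

```bash
python3 - <<'E'
from kin import *
HD=(482,-357,-2.62)
p,R=pick(HD,35,0);delta(p,R)
E
```

```text
t 42.65 pos [ 366.  -424.7  193.7] q [-0.982  0.524  2.072  0.976  0.771  2.403] F [-0.8 -0.4 -0.1] w 45.5
 shift tool [12.6  2.8  0.9]
 turn [0.006 0.001 0.006]
```

>>> carry_out([
  {"x": 6, "y": 3, "z": 1, "rx": 0, "ry": 0, "rz": 0, "jaw": 0.5},
  {"x": 6, "y": 0, "z": 0, "rx": 0, "ry": 0, "rz": 0, "jaw": 0.5},
  {"x": 0, "y": 0, "z": 0, "rx": 0, "ry": 0, "rz": 0, "jaw": 0.5},
])

```text
t: 42.95
eef_pos: [370.2, -421.9, 184.2]
ee_rot: [[0.503, -0.702, -0.505], [0.288, -0.415, 0.863], [-0.815, -0.579, -0.006]]
force: [-2.0, 0.5, 0.7]
gripper_width: 45.8
```

```bash
python3 - <<'E'
from kin import *
HD=(482,-357,-2.62)
p,R=pick(HD,35,0);delta(p,R)
E
```

```text
t 42.95 pos [ 370.2 -421.9  184.2] q [-0.973  0.542  2.07   0.998  0.758  2.382] F [-2.   0.5  0.7] w 45.8
 shift tool [1.9 1.3 0.5]
 turn [ 0.01  -0.001  0.007]
```

>>> carry_out([
  {"x": 0, "y": 1, "z": 0, "rx": 0, "ry": 0, "rz": 0, "jaw": 0.4},
  {"x": 0, "y": 0, "z": 0, "rx": 0, "ry": 0, "rz": 0, "jaw": 0},
  {"x": 0, "y": 0, "z": 0, "rx": 0, "ry": 0, "rz": 0, "jaw": 0},
  {"x": 0, "y": 0, "z": 0, "rx": 0, "ry": 0, "rz": 0, "jaw": 0},
  {"x": 0, "y": 0, "z": 0, "rx": 0, "ry": 0, "rz": 0, "jaw": 0},
  {"x": 0, "y": 0, "z": 0, "rx": 0, "ry": 0, "rz": 0, "jaw": 0},
])

```text
t: 43.55
eef_pos: [369.1, -422.7, 184.4]
ee_rot: [[0.503, -0.702, -0.505], [0.287, -0.415, 0.863], [-0.815, -0.579, -0.007]]
force: [0.2, 0.6, -1.3]
gripper_width: 23.0
```

>>> carry_out([
  {"x": -16, "y": -12, "z": 0, "rx": 0, "ry": 0, "rz": 0, "jaw": 0},
  {"x": -32, "y": -23, "z": 0, "rx": 0, "ry": 0, "rz": 0, "jaw": 0},
  {"x": -40, "y": -28, "z": 0, "rx": 0, "ry": 0, "rz": 0, "jaw": 0},
  {"x": -40, "y": -28, "z": 0, "rx": 0, "ry": 0, "rz": 0, "jaw": 0},
  {"x": -40, "y": -28, "z": 0, "rx": 0, "ry": 0, "rz": 0, "jaw": 0},
])

```text
t: 44.05
eef_pos: [366.9, -419.7, 388.9]
ee_rot: [[0.494, -0.709, -0.504], [0.295, -0.409, 0.864], [-0.818, -0.575, 0.007]]
force: [0.4, -1.3, -3.0]
gripper_width: 23.3
```

```bash
python3 - <<'E'
from kin import *
p,R=place(4,35,100,U(80));delta(p,R);print(p,ik(p,R,[0,.2,2.1,.4,.8,0]),R.round(2).tolist())
E
```

```text
t 44.05 pos [ 366.9 -419.7  388.9] q [-0.975  0.187  2.052  0.746  1.009  2.767] F [ 0.4 -1.3 -3. ] w 23.3
 shift tool [ 240.7 -281.1  269.9]
 turn [2.131 0.174 0.636]
[548.76899796  -0.63304841 355.59257596] (array([-0.14,  0.25,  2.06,  0.54,  0.99, -0.5 ]), np.float64(0.0), np.float64(0.6)) [[-0.01, -0.02, 1.0], [0.44, 0.9, 0.03], [-0.9, 0.44, -0.0]]
```

>>> carry_out([
  {"x": 0, "y": 0, "z": 0, "rx": -0.148, "ry": 0, "rz": 0, "jaw": 0},
  {"x": 0, "y": 0, "z": 0, "rx": -0.148, "ry": 0, "rz": 0, "jaw": 0},
  {"x": 0, "y": 0, "z": 0, "rx": -0.148, "ry": 0, "rz": 0, "jaw": 0},
  {"x": 0, "y": 0, "z": 0, "rx": -0.148, "ry": 0, "rz": 0, "jaw": 0},
  {"x": 0, "y": 0, "z": 0, "rx": -0.148, "ry": 0, "rz": 0, "jaw": 0},
  {"x": 0, "y": 0, "z": 0, "rx": -0.148, "ry": 0, "rz": 0, "jaw": 0},
  {"x": 0, "y": 0, "z": 0, "rx": -0.148, "ry": 0, "rz": 0, "jaw": 0},
  {"x": 0, "y": 0, "z": 0, "rx": -0.148, "ry": 0, "rz": 0, "jaw": 0},
  {"x": 0, "y": 0, "z": 0, "rx": -0.148, "ry": 0, "rz": 0, "jaw": 0},
  {"x": 0, "y": 0, "z": 0, "rx": -0.148, "ry": 0, "rz": 0, "jaw": 0},
])

```text
t: 45.05
eef_pos: [366.1, -419.1, 395.0]
ee_rot: [[0.495, 0.452, -0.742], [0.287, -0.891, -0.351], [-0.82, -0.04, -0.571]]
force: [-0.7, -0.7, -3.3]
gripper_width: 22.7
```

```bash
python3 - <<'E'
from kin import *
p,R=place(4,35,100,U(80));delta(p,R)
E
```

```text
t 45.05 pos [ 366.1 -419.1  395. ] q [-0.975  0.176  2.052  0.74   1.01   1.273] F [-0.7 -0.7 -3.3] w 22.7
 shift tool [ 243.  -288.7 -260. ]
 turn [-2.506  0.344 -0.634]
```

>>> carry_out([
  {"x": 0, "y": 0, "z": 0, "rx": -0.139, "ry": 0.019, "rz": -0.035, "jaw": 0},
  {"x": 0, "y": 0, "z": 0, "rx": -0.139, "ry": 0.019, "rz": -0.035, "jaw": 0},
  {"x": 0, "y": 0, "z": 0, "rx": -0.139, "ry": 0.019, "rz": -0.035, "jaw": 0},
  {"x": 0, "y": 0, "z": 0, "rx": -0.139, "ry": 0.019, "rz": -0.035, "jaw": 0},
  {"x": 0, "y": 0, "z": 0, "rx": -0.139, "ry": 0.019, "rz": -0.035, "jaw": 0},
  {"x": 0, "y": 0, "z": 0, "rx": -0.139, "ry": 0.019, "rz": -0.035, "jaw": 0},
  {"x": 0, "y": 0, "z": 0, "rx": -0.139, "ry": 0.019, "rz": -0.035, "jaw": 0},
  {"x": 0, "y": 0, "z": 0, "rx": -0.139, "ry": 0.019, "rz": -0.035, "jaw": 0},
  {"x": 0, "y": 0, "z": 0, "rx": -0.139, "ry": 0.019, "rz": -0.035, "jaw": 0},
  {"x": 0, "y": 0, "z": 0, "rx": -0.139, "ry": 0.019, "rz": -0.035, "jaw": 0},
])

```text
t: 46.05
eef_pos: [364.3, -417.4, 391.4]
ee_rot: [[0.23, 0.836, 0.499], [0.558, 0.306, -0.771], [-0.797, 0.456, -0.396]]
force: [-0.4, 0.1, -3.1]
gripper_width: 23.3
```

```bash
python3 - <<'E'
from kin import *
p,R=place(4,35,100,U(80));delta(p,R)
E
```

```text
t 46.05 pos [ 364.3 -417.4  391.4] q [-0.967  0.225  2.002  0.547  1.342 -0.105] F [-0.4  0.1 -3.1] w 23.3
 shift tool [ 303.5  265.5 -215.4]
 turn [-1.065  0.144 -0.267]
```

>>> carry_out([
  {"x": 0, "y": 0, "z": 0, "rx": -0.133, "ry": 0.018, "rz": -0.033, "jaw": 0},
  {"x": 0, "y": 0, "z": 0, "rx": -0.133, "ry": 0.018, "rz": -0.033, "jaw": 0},
  {"x": 0, "y": 0, "z": 0, "rx": -0.133, "ry": 0.018, "rz": -0.033, "jaw": 0},
  {"x": 0, "y": 0, "z": 0, "rx": -0.133, "ry": 0.018, "rz": -0.033, "jaw": 0},
  {"x": 0, "y": 0, "z": 0, "rx": -0.133, "ry": 0.018, "rz": -0.033, "jaw": 0},
  {"x": 0, "y": 0, "z": 0, "rx": -0.133, "ry": 0.018, "rz": -0.033, "jaw": 0},
  {"x": 0, "y": 0, "z": 0, "rx": -0.133, "ry": 0.018, "rz": -0.033, "jaw": 0},
  {"x": 0, "y": 0, "z": 0, "rx": -0.133, "ry": 0.018, "rz": -0.033, "jaw": 0},
  {"x": 0, "y": 0, "z": 0, "rx": 0, "ry": 0, "rz": 0, "jaw": 0},
])

```text
t: 46.95
eef_pos: [363.3, -416.3, 388.4]
ee_rot: [[-0.02, -0.069, 0.997], [0.432, 0.899, 0.071], [-0.902, 0.432, 0.011]]
force: [-0.6, 0.5, -2.8]
gripper_width: 22.9
```

```bash
python3 - <<'E'
from kin import *
p,R=place(4,35,100,U(80));delta(p,R)
E
```

```text
t 46.95 pos [ 363.3 -416.3  388.4] q [-0.93   0.223  1.994  0.253  1.311 -1.116] F [-0.6  0.5 -2.8] w 22.9
 shift tool [205.1 346.9 214.1]
 turn [ 0.046 -0.009  0.007]
```

>>> carry_out([
  {"x": 20, "y": 35, "z": 21, "rx": 0.004, "ry": 0, "rz": 0, "jaw": 0},
  {"x": 20, "y": 35, "z": 21, "rx": 0.004, "ry": 0, "rz": 0, "jaw": 0},
  {"x": 20, "y": 35, "z": 21, "rx": 0.004, "ry": 0, "rz": 0, "jaw": 0},
  {"x": 20, "y": 35, "z": 21, "rx": 0.004, "ry": 0, "rz": 0, "jaw": 0},
  {"x": 20, "y": 35, "z": 21, "rx": 0.004, "ry": 0, "rz": 0, "jaw": 0},
  {"x": 20, "y": 35, "z": 21, "rx": 0.004, "ry": 0, "rz": 0, "jaw": 0},
  {"x": 20, "y": 35, "z": 21, "rx": 0.004, "ry": 0, "rz": 0, "jaw": 0},
  {"x": 20, "y": 35, "z": 21, "rx": 0.004, "ry": 0, "rz": 0, "jaw": 0},
  {"x": 20, "y": 35, "z": 21, "rx": 0.004, "ry": 0, "rz": 0, "jaw": 0},
  {"x": 0, "y": 0, "z": 0, "rx": 0, "ry": 0, "rz": 0, "jaw": 0},
])

```text
t: 47.95
eef_pos: [543.3, -34.2, 361.5]
ee_rot: [[-0.016, 0.021, 1.0], [0.44, 0.898, -0.012], [-0.898, 0.44, -0.023]]
force: [-0.6, 0.1, -3.3]
gripper_width: 23.4
```

```bash
python3 - <<'E'
from kin import *
p,R=place(4,35,60,U(80));delta(p,R)
E
```

```text
t 47.95 pos [543.3 -34.2 361.5] q [-0.168  0.214  2.066  0.528  1.027 -0.466] F [-0.6  0.1 -3.3] w 23.4
 shift tool [55.9 10.1  6.1]
 turn [-0.043 -0.004 -0.002]
```

>>> carry_out([
  {"x": 19, "y": 4, "z": 2, "rx": -0.015, "ry": -0.002, "rz": 0, "jaw": 0},
  {"x": 19, "y": 4, "z": 2, "rx": -0.015, "ry": -0.002, "rz": 0, "jaw": 0},
  {"x": 18, "y": 3, "z": 2, "rx": -0.013, "ry": 0, "rz": 0, "jaw": 0},
  {"x": 0, "y": 0, "z": 0, "rx": 0, "ry": 0, "rz": 0, "jaw": 0},
])

```text
t: 48.35
eef_pos: [548.6, 2.4, 314.2]
ee_rot: [[-0.014, -0.009, 1.0], [0.443, 0.897, 0.014], [-0.897, 0.443, -0.008]]
force: [-0.1, -0.3, -3.7]
gripper_width: 23.4
```

```bash
python3 - <<'E'
from kin import *
p,R=place(4,35,15,U(80));delta(p,R)
for nme in("side","top"):
    s=snap(nme)
    for c,a in holders(s)[0]:
        if c[0]<290 and 100<c[1]<240: print(nme,"blue",c.round(1),a)
    print(proj(s,[rack(0,-112.5,66+60+z) for z in(-36,25,56)]).round(1).tolist())
E
```

```text
t 48.35 pos [548.6   2.4 314.2] q [-0.101  0.292  2.078  0.582  0.925 -0.505] F [-0.1 -0.3 -3.7] w 23.4
 shift tool [ 37.8 -22.1   0.5]
 turn [-0.014 -0.002 -0.005]
side blue [207.8 164. ] 30
side blue [246.  165.7] 41
side blue [219.9 169.7] 31
side blue [232.6 175.6] 36
[[246.0, 180.5], [245.3, 165.0], [244.9, 156.8]]
top blue [174.4 202.4] 7
top blue [149.3 207.3] 6
[[222.0, 191.4], [220.7, 189.8], [220.0, 188.9]]
```

>>> carry_out([
  {"x": 13, "y": -7, "z": 0, "rx": -0.007, "ry": 0, "rz": -0.003, "jaw": 0},
  {"x": 13, "y": -7, "z": 0, "rx": -0.007, "ry": 0, "rz": -0.002, "jaw": 0},
  {"x": 12, "y": -7, "z": 0, "rx": 0, "ry": 0, "rz": 0, "jaw": 0},
  {"x": 0, "y": 0, "z": 0, "rx": 0, "ry": 0, "rz": 0, "jaw": 0},
])

```text
t: 48.85
eef_pos: [549.3, -2.7, 270.5]
ee_rot: [[-0.008, -0.021, 1.0], [0.437, 0.899, 0.023], [-0.899, 0.438, 0.002]]
force: [-0.2, 0.1, -3.3]
gripper_width: 22.7
```

```bash
python3 - <<'E'
from kin import *
p,R=place(4,35,0,U(80));delta(p,R)
E
```

```text
t 48.85 pos [549.3  -2.7 270.5] q [-0.109  0.367  2.084  0.614  0.853 -0.58 ] F [-0.2  0.1 -3.3] w 22.7
 shift tool [14.3 -4.7 -0.5]
 turn [-0.001  0.003  0.001]
```

>>> carry_out([
  {"x": 5, "y": -1, "z": 0, "rx": 0, "ry": 0, "rz": 0, "jaw": 0},
  {"x": 5, "y": -2, "z": 0, "rx": 0, "ry": 0, "rz": 0, "jaw": 0},
  {"x": 3, "y": -1, "z": 0, "rx": 0, "ry": 0, "rz": 0, "jaw": 0},
  {"x": 0, "y": 0, "z": 0, "rx": 0, "ry": 0, "rz": 0, "jaw": 0},
])

```text
t: 49.25
eef_pos: [549.6, -1.8, 256.7]
ee_rot: [[-0.008, -0.022, 1.0], [0.436, 0.9, 0.024], [-0.9, 0.436, 0.002]]
force: [-3.7, -6.4, -5.2]
gripper_width: 22.9
```

>>> carry_out([
  {"x": 2, "y": -1, "z": 0, "rx": 0, "ry": 0, "rz": 0, "jaw": 0},
  {"x": 2, "y": -1, "z": 0, "rx": 0, "ry": 0, "rz": 0, "jaw": 0},
  {"x": 0, "y": 0, "z": 0, "rx": 0, "ry": 0, "rz": 0, "jaw": 0},
])

```text
t: 49.55
eef_pos: [549.4, -3.0, 253.8]
ee_rot: [[-0.011, -0.025, 1.0], [0.436, 0.899, 0.027], [-0.9, 0.437, 0.001]]
force: [-2.7, -3.4, -4.4]
gripper_width: 23.2
```

```bash
python3 - <<'E'
from kin import *
p,R=place(4,35,0,U(80));delta(p,R)
E
```

```text
t 49.55 pos [549.4  -3.  253.8] q [-0.109  0.397  2.084  0.626  0.83  -0.605] F [-2.7 -3.4 -4.4] w 23.2
 shift tool [-0.6  2.9 -0.5]
 turn [0.002 0.001 0.002]
```

>>> carry_out([
  {"x": 2, "y": -0.5, "z": 0, "rx": 0, "ry": 0, "rz": 0, "jaw": 0},
  {"x": 2, "y": -0.5, "z": 0, "rx": 0, "ry": 0, "rz": 0, "jaw": 0},
  {"x": 0, "y": 0, "z": 0, "rx": 0, "ry": 0, "rz": 0, "jaw": 0},
])

```text
t: 49.85
eef_pos: [549.6, -3.4, 252.8]
ee_rot: [[-0.012, -0.028, 1.0], [0.438, 0.899, 0.031], [-0.899, 0.438, 0.001]]
force: [-3.7, -3.3, -6.4]
gripper_width: 23.2
```

>>> carry_out([
  {"x": 0, "y": 0, "z": 0, "rx": 0, "ry": 0, "rz": 0, "jaw": 0.45},
  {"x": 0, "y": 0, "z": 0, "rx": 0, "ry": 0, "rz": 0, "jaw": 0.45},
  {"x": 0, "y": 0, "z": 0, "rx": 0, "ry": 0, "rz": 0, "jaw": 0.45},
  {"x": -15, "y": 4, "z": 0, "rx": 0, "ry": 0, "rz": 0, "jaw": 0.45},
  {"x": -40, "y": 8, "z": 0, "rx": 0, "ry": 0, "rz": 0, "jaw": 0.45},
  {"x": -45, "y": 10, "z": 0, "rx": 0, "ry": 0, "rz": 0, "jaw": 0.45},
  {"x": -45, "y": -10, "z": 0, "rx": 0, "ry": 0, "rz": 0, "jaw": 0.6},
  {"x": -20, "y": -40, "z": 0, "rx": 0, "ry": 0, "rz": 0, "jaw": 0.6},
  {"x": 0, "y": 0, "z": 0, "rx": 0, "ry": 0, "rz": 0, "jaw": 0.6},
])

```text
t: 50.75
eef_pos: [552.9, -103.8, 400.8]
ee_rot: [[-0.01, -0.031, 0.999], [0.435, 0.9, 0.032], [-0.901, 0.435, 0.004]]
force: [0.2, -0.6, 0.5]
gripper_width: 54.8
```

```bash
python3 - <<'E'
from kin import *
seated()
d=snap("side","f1.png",(180,130,300,220),6)
im=d["img"].astype(int);m=(im[...,0]>130)&(im[...,1]<60)
t=snap("top");it=t["img"].astype(int);m2=(it[...,0]>130)&(it[...,1]<60);m2[:,300:]=0
for z in(130,135):
  print([back(d,c,z).round(0) for c,a in blobs(m)if a<200],[back(t,c,z).round(0) for c,a in blobs(m2)])
print(rack(75-55*np.cos(1.88),-195,83+55*np.sin(1.88)))
delta(rack(75-55*np.cos(1.88),-195,83+55*np.sin(1.88)+172+60),HR)
E
```

```text
side 1 [207. 162.] off [[0.4, 1.7]]
side 2 [219. 168.] off [[0.4, 2.0]]
side 3 [232. 174.] off [[0.8, 1.9]]
side 4 [246. 180.] off [[0.7, 2.1]]
top 3 [197. 196.] off [[2.2, 0.8]]
top 4 [222. 191.] off [[0.7, 2.3]]
[array([661.,  20., 130.])] [array([653.,  13., 130.])]
[array([655.,  12., 135.])] [array([652.,  13., 135.])]
[653.14718862  12.11134214 135.39169068]
t 50.95 pos [552.5 -99.9 398.4] q [-0.278  0.194  2.009  0.477  1.134 -0.561] F [-0.2 -0.2  0.7] w 54.4
 shift tool [ 75.3  84.  104.5]
 turn [-0.162  0.038 -0.451]
```

View pics/f1.png

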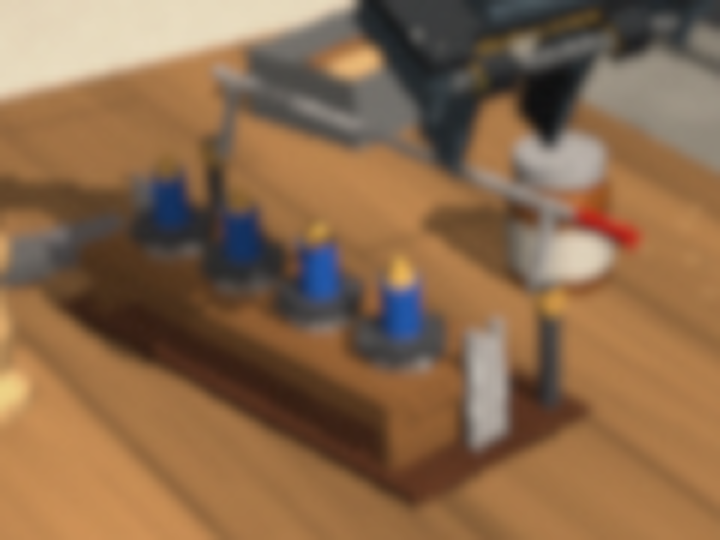

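All four holders stand in their sockets, every one with the same small offset in both views. Now the keeper: the handle is at about (653,12,135).

>>> carry_out([
  {"x": 0, "y": 0, "z": 0, "rx": -0.04, "ry": 0.01, "rz": -0.112, "jaw": 0.5},
  {"x": 0, "y": 0, "z": 0, "rx": -0.04, "ry": 0.01, "rz": -0.112, "jaw": 0.5},
  {"x": 0, "y": 0, "z": 0, "rx": -0.04, "ry": 0.01, "rz": -0.112, "jaw": 0.5},
  {"x": 0, "y": 0, "z": 0, "rx": -0.04, "ry": 0.01, "rz": -0.112, "jaw": 0.5},
  {"x": 0, "y": 0, "z": 0, "rx": 0, "ry": 0, "rz": 0, "jaw": 0.5},
])

```text
t: 51.45
eef_pos: [551.5, -95.0, 395.7]
ee_rot: [[-0.006, -0.208, 0.978], [-0.011, 0.978, 0.208], [-1.0, -0.01, -0.008]]
force: [0.2, 0.5, 0.2]
gripper_width: 45.8
```

```bash
python3 - <<'E'
from kin import *
delta(rack(75-55*np.cos(1.88),-195,83+55*np.sin(1.88)+172+60),HR)
E
```

```text
t 51.45 pos [551.5 -95.  395.7] q [-0.21   0.172  2.025 -0.015  0.948 -0.411] F [0.2 0.5 0.2] w 45.8
 shift tool [ 26.5  83.8 122. ]
 turn [ 0.01  -0.008  0.01 ]
```

>>> carry_out([
  {"x": 7, "y": 21, "z": 31, "rx": 0.01, "ry": -0.008, "rz": 0.01, "jaw": 0.5},
  {"x": 7, "y": 21, "z": 31, "rx": 0, "ry": 0, "rz": 0, "jaw": 0.5},
  {"x": 7, "y": 21, "z": 31, "rx": 0, "ry": 0, "rz": 0, "jaw": 0.5},
  {"x": 6, "y": 21, "z": 29, "rx": 0, "ry": 0, "rz": 0, "jaw": 0.5},
  {"x": 0, "y": 0, "z": 0, "rx": 0, "ry": 0, "rz": 0, "jaw": 0.5},
])

```text
t: 51.95
eef_pos: [656.3, 19.5, 365.7]
ee_rot: [[-0.008, -0.193, 0.981], [0.018, 0.981, 0.193], [-1.0, 0.019, -0.004]]
force: [-0.3, 0.1, 0.7]
gripper_width: 45.5
```

```bash
python3 - <<'E'
from kin import *
delta(rack(75-55*np.cos(1.88),-195,83+55*np.sin(1.88)+172+4),HR)
E
```

```text
t 51.95 pos [656.3  19.5 365.7] q [-0.008  0.36   1.843  0.022  0.947 -0.216] F [-0.3  0.1  0.7] w 45.5
 shift tool [54.2 -7.7 -4.3]
 turn [-0.005 -0.004 -0.019]
```

>>> carry_out([
  {"x": 16, "y": -8, "z": -4, "rx": -0.005, "ry": -0.004, "rz": -0.018, "jaw": 0.5},
  {"x": 20, "y": 0, "z": 0, "rx": 0, "ry": 0, "rz": 0, "jaw": 0.5},
  {"x": 18, "y": 0, "z": 0, "rx": 0, "ry": 0, "rz": 0, "jaw": 0.5},
  {"x": 0, "y": 0, "z": 0, "rx": 0, "ry": 0, "rz": 0, "jaw": 0.5},
])

```text
t: 52.35
eef_pos: [652.5, 13.6, 308.1]
ee_rot: [[-0.007, -0.197, 0.98], [0.011, 0.98, 0.197], [-1.0, 0.012, -0.005]]
force: [-0.9, -0.1, -0.2]
gripper_width: 45.6
```

```bash
python3 - <<'E'
from kin import *
delta(rack(75-55*np.cos(1.88),-195,83+55*np.sin(1.88)+172+4),HR);keep()
E
```

```text
t 52.35 pos [652.5  13.6 308.1] q [-0.016  0.43   1.869  0.014  0.85  -0.224] F [-0.9 -0.1 -0.2] w 45.6
 shift tool [-3.3 -1.6  0.3]
 turn [-0.001 -0.005 -0.012]
rack xyz 91.4 -193.4 132.1 ang 1.89 rad 51.8
```

>>> carry_out([
  {"x": 0, "y": 0, "z": 0, "rx": 0, "ry": 0, "rz": 0, "jaw": 0.2},
  {"x": 0, "y": 0, "z": 0, "rx": 0, "ry": 0, "rz": 0, "jaw": 0},
  {"x": 0, "y": 0, "z": 0, "rx": 0, "ry": 0, "rz": 0, "jaw": 0},
  {"x": 0, "y": 0, "z": 0, "rx": 0, "ry": 0, "rz": 0, "jaw": 0},
  {"x": 0, "y": 0, "z": 0, "rx": 0, "ry": 0, "rz": 0, "jaw": 0},
  {"x": 0, "y": 0, "z": 0, "rx": 0, "ry": 0, "rz": 0, "jaw": 0},
], squeeze=20)

```text
t: 52.95
eef_pos: [652.7, 13.5, 310.3]
ee_rot: [[-0.006, -0.196, 0.981], [0.013, 0.981, 0.196], [-1.0, 0.014, -0.003]]
force: [0.9, -0.7, -6.9]
gripper_width: 12.4
```

>>> carry_out([
  {"x": -1.5, "y": 0, "z": -7, "rx": 0, "ry": 0, "rz": 0, "jaw": 0},
  {"x": -1, "y": 0, "z": -7, "rx": 0, "ry": 0, "rz": 0, "jaw": 0},
  {"x": 0, "y": 0, "z": -7, "rx": 0, "ry": 0, "rz": 0, "jaw": 0},
  {"x": 1, "y": 0, "z": -7, "rx": 0, "ry": 0, "rz": 0, "jaw": 0},
  {"x": 2, "y": 0, "z": -7, "rx": 0, "ry": 0, "rz": 0, "jaw": 0},
])

```text
t: 53.45
eef_pos: [620.8, 7.2, 313.5]
ee_rot: [[0.01, -0.195, 0.981], [0.015, 0.981, 0.195], [-1.0, 0.013, 0.013]]
force: [4.7, 3.7, 3.1]
gripper_width: 12.2
```

```bash
sed -i 's/p\[2\]-172-4/p[2]-172/' h.py; python3 - <<'E'
from kin import *
delta(None,HR);keep()
E
```

```text
t 53.45 pos [620.8   7.2 313.5] q [-0.028  0.377  1.936  0.021  0.819 -0.238] F [4.7 3.7 3.1] w 12.2
 turn [-0.003  0.013 -0.013]
rack xyz 59.1 -193.4 141.5 ang 1.3 rad 60.6
```

>>> carry_out([
  {"x": 4, "y": 0, "z": -9, "rx": 0, "ry": 0.005, "rz": 0, "jaw": 0},
  {"x": 6, "y": 0, "z": -9, "rx": 0, "ry": 0.005, "rz": 0, "jaw": 0},
  {"x": 8, "y": 0, "z": -8, "rx": 0, "ry": 0, "rz": 0, "jaw": 0},
  {"x": 9, "y": 0, "z": -6, "rx": 0, "ry": 0, "rz": 0, "jaw": 0},
])

```text
t: 53.85
eef_pos: [591.4, 1.6, 291.6]
ee_rot: [[0.013, -0.196, 0.981], [0.014, 0.981, 0.195], [-1.0, 0.011, 0.015]]
force: [-7.6, -2.2, 11.5]
gripper_width: 12.5
```

```bash
python3 - <<'E'
from kin import *
delta(None,HR);keep()
E
```

```text
t 53.85 pos [591.4   1.6 291.6] q [-0.039  0.37   2.001  0.021  0.759 -0.25 ] F [-7.6 -2.2 11.5] w 12.5
 turn [-0.003  0.015 -0.011]
rack xyz 29.1 -193.0 119.6 ang 0.67 rad 58.7
```

>>> carry_out([
  {"x": 9, "y": 0, "z": -5, "rx": 0, "ry": 0.005, "rz": 0, "jaw": 0},
  {"x": 9, "y": 0, "z": -3, "rx": 0, "ry": 0, "rz": 0, "jaw": 0},
  {"x": 9, "y": 0, "z": -2, "rx": 0, "ry": 0, "rz": 0, "jaw": 0},
])

```text
t: 54.15
eef_pos: [581.6, -0.2, 266.4]
ee_rot: [[0.011, -0.196, 0.981], [0.013, 0.981, 0.196], [-1.0, 0.01, 0.013]]
force: [-0.8, -0.5, 5.6]
gripper_width: 12.5
```

```bash
python3 - <<'E'
from kin import *
delta(None,HR);keep()
E
```

```text
t 54.15 pos [ 5.816e+02 -2.000e-01  2.664e+02] q [-0.042  0.398  2.024  0.02   0.709 -0.254] F [-0.8 -0.5  5.6] w 12.5
 turn [-0.003  0.014 -0.01 ]
rack xyz 19.2 -192.9 94.4 ang 0.2 rad 57.0
```

>>> carry_out([
  {"x": 5, "y": 0, "z": 0, "rx": 0, "ry": 0, "rz": 0, "jaw": 0},
  {"x": 4, "y": 0, "z": 0, "rx": 0, "ry": 0, "rz": 0, "jaw": 0},
  {"x": 2, "y": 0, "z": 0, "rx": 0, "ry": 0, "rz": 0, "jaw": 0},
])

```text
t: 54.45
eef_pos: [581.0, -0.3, 255.3]
ee_rot: [[0.01, -0.196, 0.981], [0.012, 0.981, 0.196], [-1.0, 0.01, 0.012]]
force: [-3.4, -0.6, 5.9]
gripper_width: 12.3
```

>>> carry_out([
  {"x": 3, "y": 0, "z": 0, "rx": 0, "ry": 0, "rz": 0, "jaw": 0},
  {"x": 3, "y": 0, "z": 0, "rx": 0, "ry": 0, "rz": 0, "jaw": 0},
])

```text
t: 54.65
eef_pos: [581.5, -0.4, 251.6]
ee_rot: [[0.008, -0.196, 0.981], [0.012, 0.981, 0.196], [-1.0, 0.01, 0.011]]
force: [-15.1, -3.1, 30.9]
gripper_width: 12.1
```

```bash
python3 - <<'E'
from kin import *
delta(None,HR);keep()
E
```

```text
t 54.65 pos [ 5.815e+02 -4.000e-01  2.516e+02] q [-0.043  0.423  2.025  0.02   0.686 -0.255] F [-15.1  -3.1  30.9] w 12.1
 turn [-0.003  0.011 -0.01 ]
rack xyz 19.0 -193.1 79.6 ang -0.06 rad 56.1
```

The upward force rose to 31 N at the expected height, so the bar is bottomed in its catch. I'll release and retreat.

>>> carry_out([
  {"x": 0, "y": 0, "z": 0, "rx": 0, "ry": 0, "rz": 0, "jaw": 0.5},
  {"x": 0, "y": 0, "z": 0, "rx": 0, "ry": 0, "rz": 0, "jaw": 0.5},
  {"x": 0, "y": 0, "z": 0, "rx": 0, "ry": 0, "rz": 0, "jaw": 0.5},
  {"x": -10, "y": 0, "z": 0, "rx": 0, "ry": 0, "rz": 0, "jaw": 0.5},
  {"x": -40, "y": 0, "z": 0, "rx": 0, "ry": 0, "rz": 0, "jaw": 0.5},
  {"x": -45, "y": 0, "z": 0, "rx": 0, "ry": 0, "rz": 0, "jaw": 0.5},
  {"x": -45, "y": -20, "z": 0, "rx": 0, "ry": 0, "rz": 0, "jaw": 0.5},
  {"x": 0, "y": -45, "z": 0, "rx": 0, "ry": 0, "rz": 0, "jaw": 0.5},
  {"x": 0, "y": -45, "z": 0, "rx": 0, "ry": 0, "rz": 0, "jaw": 0.5},
  {"x": 0, "y": 0, "z": 0, "rx": 0, "ry": 0, "rz": 0, "jaw": 0.5},
])

```text
t: 55.65
eef_pos: [603.0, -112.5, 401.9]
ee_rot: [[0.014, -0.199, 0.98], [0.01, 0.98, 0.199], [-1.0, 0.007, 0.016]]
force: [0.2, 0.7, -0.2]
gripper_width: 45.5
```

```bash
python3 - <<'E'
from kin import *
delta();seated()
for nme in("side","top"):
    d=snap(nme,"f2.png" if nme=="side" else None,(180,130,300,220),6)
    im=d["img"].astype(int);m=(im[...,0]>130)&(im[...,1]<60);m[:,300:]=0
    print(nme,[(c.round(1),a) for c,a in blobs(m)],{th:proj(d,[rack(75-55*np.cos(th),-195,83+55*np.sin(th))]).round(1).tolist() for th in(0,.06,.15,1.88)})
E
```

```text
t 55.65 pos [ 603.  -112.5  401.9] q [-0.224  0.247  1.918  0.016  0.965 -0.434] F [ 0.2  0.7 -0.2] w 45.5
 turn [0. 0. 0.]
side 1 [207. 162.] off [[0.8, 1.4]]
side 2 [219. 168.] off [[-11.2, -4.1], [1.0, 1.6]]
side 3 [232. 174.] off [[0.7, 1.9]]
side 4 [246. 180.] off [[0.8, 2.0]]
top 1 [147. 207.] off [[2.5, 0.5]]
top 2 [172. 202.] off [[1.6, 1.0]]
side [(array([267.6, 188.1]), np.int32(27))] {0: [[266.5, 187.8]], 0.06: [[266.5, 186.9]], 0.15: [[266.6, 185.6]], 1.88: [[280.5, 167.5]]}
top [(array([247.1, 179.4]), np.int32(49))] {0: [[247.7, 179.5]], 0.06: [[247.7, 179.3]], 0.15: [[247.7, 179.0]], 1.88: [[242.8, 153.3]]}
```

View pics/f2.png

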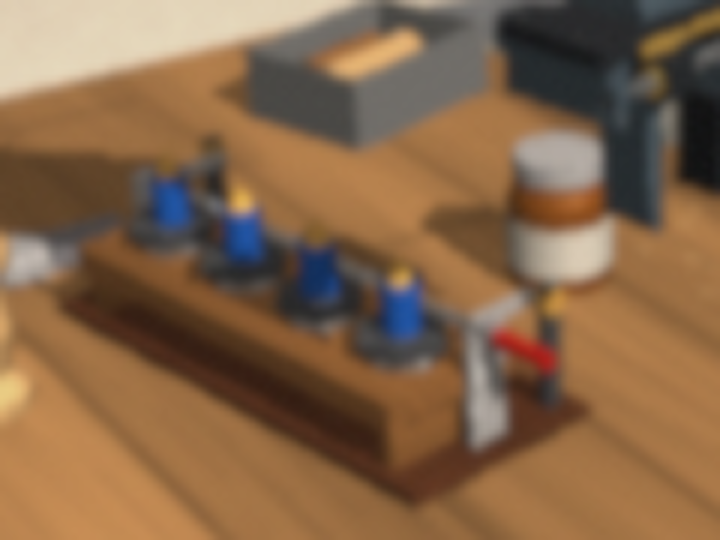

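The bar lies down over the nuts, with the handle at the closed position in both views. I'll compare it with the very first pictures, then hand in.

```bash
python3 - <<'E'
from kin import *
for nme in("side","top"):
    im=cv2.imread(f"pics/{nme}0.png")[:,:,::-1].astype(int);m=(im[...,0]>130)&(im[...,1]<60);m[:,300:]=0;m[300:]=0
    print(nme,[(c.round(1),a) for c,a in blobs(m)])
print(r.sign_off())
E
```

```text
side [(array([267.6, 186.4]), np.int32(27))]
top [(array([247.4, 178.8]), np.int32(50))]
the job is handed in; nothing more can be done
None
```

I opened the keeper bar, stood all four dark-nut holders in sockets 1–4, then closed the bar and handed in at about 56 s of the 208 s. No verdict is reported.

- **Holders:** In my last pictures the bodies sit about 1–2.5 px from where seated ones should appear. The offset was much the same for every holder in the side view. The last top view showed only sockets 1 and 2; socket 3 and 4 bodies were last picked up there before the bar was closed.
- **Keeper bar:** I pressed it down until it pushed back with about 31 N. Its handle then showed within about 1 px of the closed position I calculated.
- **A small disagreement:** In the side view the handle sits 1.7 px lower than in the opening picture (0.6 px lower in the top view). If anything, that puts the bar slightly further down than it started.
- **Events on the way:** One holder was knocked to a new place early on, so I located it again and gripped it from straight above. I noticed no grip slip. The fingers briefly touched that holder's nut, with under 11 N.
- **Left alone:** I did not work on the jar, blank, brush or the green look-alikes. I did not measure where they stood at the end.

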